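Load the laboratory shaker and lock its rail

ROBOT

A 6-joint arm with a two-finger parallel gripper is mounted at the origin on the work surface. World frame = base frame: x ahead of the robot, y to its left, z up, the work surface at z = 0. Lengths are in m, angles in degrees, forces in N, time in s.
With the tool pointing down it reaches from about 0.375 to 0.9 m from the base axis. Payload 3.1 kg.
Tool frame: the origin (TCP) lies at the very end of the fingers, on their centre line; the grasp point (between the pads) lies behind it (bot.grip_depth is the z of the grasp point in the tool frame, in m); z points along the fingers, y is the direction in which the jaws open and shut (so a half turn about z gives the same grasp; the last joint's range is limited). The gripper opens to 87 mm and grips with 3 to 60 N. Pads are 19 mm wide; open, the fingers measure 117 mm over their backs; the gripper's body (75 mm by 190 mm) begins 51 mm behind the grasp point.
Start: joints at [-84.024, 30.224, 82.088, -0, 67.689, -10.227], TCP at [0.174, -0.6, 0.223] pointing down, gripper open.
Joint ranges: [-176.69, 176.69], [-43.24, 126.21], [12.49, 139.97], [-82, 262], [0, 151.66], [-163.58, 163.58]. Speed limits (degrees/s): [159.86, 159.86, 180, 180, 180, 180].

INTERFACE

Orientations are given as a 3x3 rotation matrix whose columns are the frame's x, y, z axes.
In Python, from rig import bot, vision gives the robot as it stands. The module is installed in compiled form; this text tells all that it offers.
- The arm moves only by the shell command python3 -m jog 'ROWS'. ROWS is JSON, a list of rows, each a list of 3 entries, a list of its own where there are three numbers: the shift along the tool's x, y, z in mm, then the turn, a rotation vector about the tool's x, y, z in degrees, then the closure, from 0 (fully open) to 1 (shut). In form: [[[dx, dy, dz], [wx, wy, wz], fingers], ...]. A call has 1 to 12 rows; each row is the pose to reach, as a shift and turn from the pose commanded when the call began, along the tool's axes at that moment; what a row does not reach only later rows make up. A row lasts 1/12 s, in which the tool goes at most 41.7 mm and 7.16 degrees, less where a joint would pass 70% of its speed; a pose out of reach is approached as far as the arm can. A call with a gripper value outside its range is refused whole. The fingers move at their own pace and stop on an object; the grip force is fixed at half the most. Time passes only in rows, so rows that repeat a pose let the fingers close. It gives the time, the measured TCP pose, the force and the opening at its end, in the units of the state.
- bot.read_state(): the state, without advancing time (a new reading comes with each control period).
- vision.capture(name): name is "scene" or "side" or "wrist"; returns the picture (420x560x3 uint8, red, green, blue); there is no depth.
- vision.camera_info(name): a dict with "intrinsics" (3x3 intrinsics, pixels), "camera_from_world" (4x4, takes a point from world to camera coordinates); the wrist camera has in their place "mount" (4x4, takes a point from camera to tool coordinates, whose origin is the TCP and whose axes are the flange's). Camera axes: x right, y up, looking along -z (the intrinsics and any distortion apply to the point x, -y, -z); pixel columns grow to the right and rows downward; lengths in m; the calibration is good to about 2 mm. A picture is of the moment at which its call begins: read the wrist's pose just before it. camera_info takes no time and is no camera call.
- bot.hand_in(): hands the job in, once; it reports no verdict.
The state is a dict: "time_s": time; "joint_positions": joint angles; "qvel": joint speeds; "tau": joint torques, N m; "position": TCP position; "tcp_rot": TCP orientation; "force": force on the tool from outside, world axes, zero at the start; "moment": the same for the moment, N m; "opening": opening from 0.0 (shut) to 1.0 (fully open).
Only numpy, scipy, OpenCV 4.12 (cv2) and the standard library are available. Lean on these libraries where they do the work, as an engineer would, in place of code of your own. Each camera call takes 0.05 s, during which the arm holds its last target. There are 200 camera calls.

TASK

Load the shaker: stand every one of the two or three small amber bottles with black caps upright in its own cell of the tray on the shaker. Then set the retaining rail down on the deck in front of the tray, studs next to the cam locks, and turn both cam locks fully home so that they draw the rail tight; when it is locked, twist the start knob to its stop and let it spring back. Do not disturb the other glassware and the phone.

Things in the scene. Friction and masses are not known exactly. Their poses are not given: they have to be found in the camera images.
- shaker: bench shaker, a fixed white box with a grey deck 70 mm above the table, carrying a three-cell tray, two cam locks and a start knob. Origin on the table plane, under the middle of the line between the cam axes; x away from the robot, y left, z up. The box spans x -158 to 78, y -195 to 195 mm; the cam axes are upright at x 0, y 140 (left) and -140 (right)
- cell0 (a point): centre of the floor of the left cell (shaker x 10, y 58 mm), on the deck, 70 mm above the table; cells are 51 mm wide (y), open to the top and front (-x); any bottle in any cell, one each. The tray's side walls are at shaker |y| 83 to 95, x -15 to 45 mm, 34 mm high; its back wall at x 35 to 43, 30 mm high
- cell1 (a point): centre of the floor of the middle cell (shaker x 10, y 0 mm), on the deck, 70 mm above the table; cells are 51 mm wide (y), open to the top and front (-x); any bottle in any cell, one each. Dividers 6 mm thick, 20 mm high, stand at y -29 and 29, x 0 to 35 mm
- cell2 (a point): centre of the floor of the right cell (shaker x 10, y -58 mm), on the deck, 70 mm above the table; cells are 51 mm wide (y), open to the top and front (-x); any bottle in any cell, one each
- rail_seat (a point): where the rail's origin lies when drawn tight: shaker x -24, y 0 mm, on the deck, axes parallel to the shaker's. Set the rail down 5 to 11 mm short of it (towards -x), touching or just clear of the buffers; the cams then draw it in. Cheeks 16 mm high at |y| 151 to 159, x -60 to -25 mm leave each rail end 4 mm of play
- buffer_left_tip (a point): tip of the black spring buffer, 12 mm across, 22 mm above the deck, standing out of the front of the tray's left side wall; when free at shaker x -22, y 88 mm; pushes in by up to 7 mm towards +x and pushes the rail back with 0.4 to 3 N
- buffer_right_tip (a point): tip of the black spring buffer, 12 mm across, 22 mm above the deck, standing out of the front of the tray's right side wall; when free at shaker x -22, y -88 mm; pushes in by up to 7 mm towards +x and pushes the rail back with 0.4 to 3 N
- rail: retaining rail, loose, 0.4 kg, 294 mm long (y): aluminium beam |y| to 94, x -22 to 8 mm, 34 mm tall, with a 19 mm tall arm (x -36 to -22) at each end that carries a lug (14 mm wide, to x 7) with a stud. Origin on the underside midway between the studs; +x (studs' side) goes towards the tray, z up. Black grip bar on two posts: 90 mm long (y), 16 mm thick (x), 26 mm tall, centre x -10, y 0, z 101
- stud_left (a point): headed steel stud on the rail's +y end (rail x 0, y 140 mm), goes to the left cam lock; the point is at mid-neck, 27 mm above the rail's underside: neck 10 mm across from 19 to 35 mm, head 20 mm across from 35 to 42 mm
- stud_right (a point): the same stud on the rail's -y end (y -140 mm), for the right cam lock. Drawing one end in first swings the other out by about 6 mm, still within its hook's reach
- cam_left (a joint): angle (rad) of the left cam lock, growing as it turns clockwise seen from above, -0.3 to 1.5 (stop). Up to 0.03 it is open: a stud can be lowered on its -x side. Turned on, its hook passes round the stud's neck and the curved slot draws the stud towards the axis, fully from 1.32 on. Takes up to 0.4 N m; stays where it is left
- cam_left_grip (a point): middle of the left cam's T-handle, on the upright turning axis (shaker x 0, y 140 mm), 66 mm above the deck: bar 56 mm long (this point's y axis, turning with the cam; along the shaker's y at 0), 14 mm thick (x), from 52 to 80 mm above the deck. Below: hub 28 mm across, steel hook reaching 54 mm from the axis, 23 to 31 mm above the deck
- cam_right (a joint): angle (rad) of the right cam lock, growing as it turns counter-clockwise seen from above, -0.3 to 1.5 (stop). Up to 0.03 it is open: a stud can be lowered on its -x side. Turned on, its hook passes round the stud's neck and the curved slot draws the stud towards the axis, fully from 1.32 on. Takes up to 0.4 N m; stays where it is left
- cam_right_grip (a point): middle of the right cam's T-handle, on the upright turning axis (shaker x 0, y -140 mm), 66 mm above the deck: bar 56 mm long (this point's y axis, turning with the cam; along the shaker's y at 0), 14 mm thick (x), from 52 to 80 mm above the deck. Below: hub 28 mm across, steel hook reaching 54 mm from the axis, 23 to 31 mm above the deck
- start_knob (a joint): angle in rad of the start knob, growing as it is turned clockwise seen from above: 0 at rest, stop at 1.2; a spring (0.02 to 0.16 N m) turns it back when released
- start_knob_grip (a point): middle of the grip of the start knob near the left front corner of the shaker (shaker x -112, y 130 mm): a grey bar 50 mm long (this point's x axis, turning with the knob), 14 mm thick, from 16 to 44 mm above the deck; the point lies on the upright turning axis, 32 mm above the deck
- bottle0: small amber glass bottle, 0.12 kg, origin at the centre of its underside, z up: body 42 mm across to 42 mm high, shoulder narrowing to 52 mm, black cap 31 mm across from 56 to 82 mm. Two or three such bottles are present (an absent one reads None)
- bottle1: small amber glass bottle, 0.12 kg, origin at the centre of its underside, z up: body 42 mm across to 42 mm high, shoulder narrowing to 52 mm, black cap 31 mm across from 56 to 82 mm. Two or three such bottles are present (an absent one reads None)
- bottle2: small amber glass bottle, 0.12 kg, origin at the centre of its underside, z up: body 42 mm across to 42 mm high, shoulder narrowing to 52 mm, black cap 31 mm across from 56 to 82 mm. Two or three such bottles are present (an absent one reads None)
- flask: conical clear glass flask, base 72 mm across, 108 mm tall; leave alone; origin at the centre of its underside
- beaker: open clear glass beaker, 66 mm across, 75 mm tall; leave alone; origin at the centre of its underside
- jar: squat clear glass jar with a white lid, 60 mm across, 60 mm tall; leave alone; origin at the centre of its underside
- phone: black phone lying flat, 155 x 75 x 9 mm; leave alone; origin at the centre of its underside
- dish: low clear glass dish, 70 mm across, 18 mm high; leave alone; origin at the centre of its underside
Things that resemble listed ones, but are neither listed nor needed, are in the scene too. Leave any purple look-alike of the bottle0 alone. Leave any yellow look-alike of the bottle1 alone.

How it is judged (in metres and radians):
On the way, in this order (a step that is already met when the one before it is completed fails the run):
1. every bottle stands upright in a cell of the tray (x of bottle0 in the frame of shaker between -0.006 and 0.022 m and y of bottle0 in the frame of shaker between -0.083 and 0.083 m and z of bottle0 in the frame of shaker between 0.064 and 0.076 m and angle between each of bottle0, bottle1, bottle2's own z axis and vertical below 0.12 rad and x of bottle1 in the frame of shaker between -0.006 and 0.022 m and y of bottle1 in the frame of shaker between -0.083 and 0.083 m and z of bottle1 in the frame of shaker between 0.064 and 0.076 m and x of bottle2 in the frame of shaker between -0.006 and 0.022 m and y of bottle2 in the frame of shaker between -0.083 and 0.083 m and z of bottle2 in the frame of shaker between 0.064 and 0.076 m), for 0.2 s.
2. both cam locks are turned home and have drawn both studs of the rail tight (all of step 1 and x of stud_left in the frame of shaker between -0.0265 and -0.018 m and y of stud_left in the frame of shaker between 0.13 and 0.15 m and z of stud_left in the frame of shaker between 0.092 and 0.102 m and value of joint each of cam_left, cam_right above 1.3 rad and x of stud_right in the frame of shaker between -0.0265 and -0.018 m and y of stud_right in the frame of shaker between -0.15 and -0.13 m and z of stud_right in the frame of shaker between 0.092 and 0.102 m), for 0.2 s.
3. the start knob is twisted to its stop (value of joint start_knob above 1.12 rad), for 0.1 s.
At the end, for the whole second after the job is handed in: Every bottle stands upright (0.12 rad) on the floor of a cell; both studs within 2.5 mm (in x) of their drawn-in place and 10 mm along the rail, rail flat on the deck; both cams past 1.3 rad; the start knob, twisted past 1.12 rad after all that, is back below 0.12 rad (all of step 2 and value of joint start_knob below 0.12 rad and linear speed of rail below 0.02 m/s); the robot touches nothing.
It fails at once if other glassware or the phone pushed more than 40 mm or a glass tipped over (distance of any of flask, beaker, jar, phone, dish from where it was at the start of the episode above 0.04 m or angle between any of flask, beaker, jar, phone, dish's own z axis and vertical above 0.5 rad).
Of bottle0, bottle1, bottle2 only 2 to 3 are there at a start; the rules pass over those that are not, and their reading is None.
At some moment in a run one of bottle0, bottle1, bottle2, rail may be knocked a few centimetres aside while the robot is not near it.
Once in a run the grip may slacken for a moment while it holds something.
It also fails if it takes over 210 s, if anything falls off the work surface, if the arm or the gripper's body presses on something with over 40 N, if the wrist force passes 120 N, or if a joint passes its speed limit or range.

## Working session

There is one attempt and no reset: what is moved stays moved. The work goes in short steps, Python scripts to look and compute and a shell command to move; the robot and the scene stay as the last step left them, time stands still between calls to the robot, and variables do not carry over. Pictures are saved under pics/ and viewed, about 12 in all and at most 16, crops included, and the job is handed in when it is done.

```bash
mkdir -p pics; ls
python3 - <<'E'
from rig import bot, vision
import cv2,numpy as np
s=bot.read_state();print(s['time_s'],s['position'],s['tcp_rot'],s['opening'],s['force'],bot.grip_depth)
for n in("scene","side","wrist"):
    cv2.imwrite(f"pics/{n}0.png",vision.capture(n)[:,:,::-1]); print(n,vision.camera_info(n))
E
```

```text
pics
0.0 [ 0.17436374 -0.59941086  0.22154524] [[ 9.60274642e-01  2.79056561e-01 -2.18394007e-04]
 [ 2.79056349e-01 -9.60272180e-01  2.21228115e-03]
 [ 4.07633881e-04 -2.18534173e-03 -9.99997529e-01]] 0.9990908838660901 [0.22268275 0.365535   1.0596915 ] -0.0187
scene {'intrinsics': array([[381.30572607,   0.        , 284.04084586],
       [  0.        , 381.30572607, 208.48862933],
       [  0.        ,   0.        ,   1.        ]]), 'camera_from_world': array([[ 0.67155303,  0.74086192,  0.01183831, -0.44019495],
       [-0.6197725 ,  0.55289218,  0.55694908,  0.21259799],
       [ 0.40607705, -0.3813579 ,  0.83046227, -1.33340252],
       [ 0.        ,  0.        ,  0.        ,  1.        ]])}
side {'intrinsics': array([[521.90703616,   0.        , 278.5718269 ],
       [  0.        , 521.90703616, 205.62912533],
       [  0.        ,   0.        ,   1.        ]]), 'camera_from_world': array([[-0.98154889, -0.1904317 ,  0.01724967,  0.54871241],
       [ 0.12708584, -0.58230817,  0.80297347, -0.12603498],
       [-0.14286698,  0.7903499 ,  0.59576511, -1.48750187],
       [ 0.        ,  0.        ,  0.        ,  1.        ]])}
wrist {'intrinsics': array([[321.3606059 ,   0.        , 282.75428784],
       [  0.        , 321.3606059 , 213.80252604],
       [  0.        ,   0.        ,   1.        ]]), 'mount': array([[-7.59930059e-04,  9.59410981e-01,  2.82010623e-01,
         7.67729167e-02],
       [ 9.99999684e-01,  6.63535096e-04,  4.37313177e-04,
         3.79258471e-04],
       [ 2.32439119e-04,  2.82010866e-01, -9.59411183e-01,
        -1.62664599e-01],
       [ 0.00000000e+00,  0.00000000e+00,  0.00000000e+00,
         1.00000000e+00]])}
```

View pics/scene0.png

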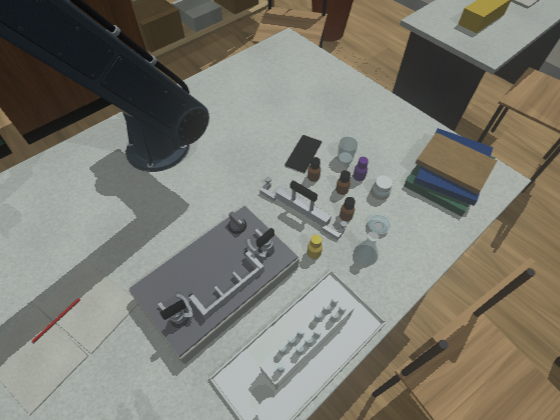

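View pics/side0.png

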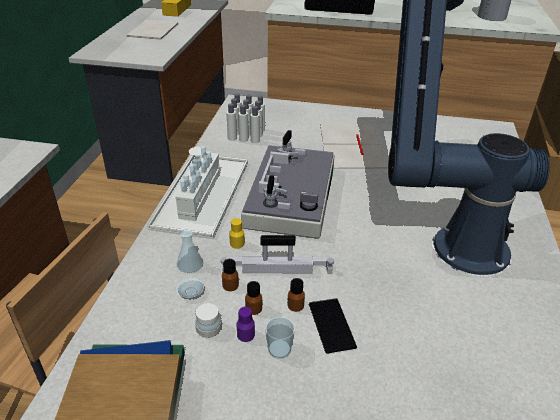

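```bash
cat > h.py <<'E'
from rig import bot, vision
import cv2,numpy as np
def cam(n,s=None):
    c=vision.camera_info(n);K=np.array(c['intrinsics'])
    if n=='wrist':
        s=s or bot.read_state();T=np.eye(4);T[:3,:3]=s['tcp_rot'];T[:3,3]=s['position']
        W=T@np.array(c['mount'])
    else: W=np.linalg.inv(c['camera_from_world'])
    return K,W
def ray(c,uv):
    K,W=c;d=np.linalg.inv(K)@[uv[0],uv[1],1];d=W[:3,:3]@[d[0],-d[1],-d[2]]
    return W[:3,3],d/np.linalg.norm(d)
def onz(c,uv,z):
    o,d=ray(c,uv);return o+d*(z-o[2])/d[2]
def tri(c1,u1,c2,u2):
    A=0;b=0
    for c,u in((c1,u1),(c2,u2)):
        o,d=ray(c,u);P=np.eye(3)-np.outer(d,d);A=A+P;b=b+P@o
    return np.linalg.solve(A,b)
def proj(c,p):
    K,W=c;q=np.linalg.inv(W)@[*p,1];q=K@[q[0],-q[1],-q[2]];return q[:2]/q[2]
def crop(img,x0,y0,x1,y1,f,name):
    cv2.imwrite(name,cv2.resize(img[y0:y1,x0:x1,::-1],None,fx=f,fy=f,interpolation=cv2.INTER_CUBIC))
E
python3 - <<'E'
from h import *
S=cam('scene');D=cam('side')
print('corners',[onz(S,p,.07).round(3) for p in((246,208),(131,290),(184,352),(298,262))])
print('gripbar',tri(S,(304,191),D,(277,240)))
for a,b in(((314,162),(297,284)),((344,174),(253,289)),((348,201),(230,266))): print('cap',tri(S,a,D,b), onz(S,a,.075))
a=cv2.imread('pics/scene0.png')[:,:,::-1];b=cv2.imread('pics/side0.png')[:,:,::-1]
A=cv2.resize(a[125:265,240:400],(800,700)); 
crop(a,250,125,410,265,5,'pics/c1.png');crop(b,180,220,350,360,4.5,'pics/c2.png')
p=cv2.imread('pics/c1.png');cv2.imwrite('pics/c1.png',cv2.resize(p,(685,600)))
E
```

```text
corners [array([0.442, 0.043, 0.07 ]), array([ 0.443, -0.333,  0.07 ]), array([ 0.66 , -0.319,  0.07 ]), array([0.669, 0.037, 0.07 ])]
gripbar [0.52702771 0.19351841 0.10346697]
cap [0.45322271 0.3115608  0.07592792] [0.45126736 0.31190218 0.075     ]
cap [0.55141775 0.34802349 0.07519945] [0.54774486 0.34714748 0.075     ]
cap [0.62731219 0.28208752 0.07415046] [0.62525441 0.28075387 0.075     ]
```

View pics/c1.png

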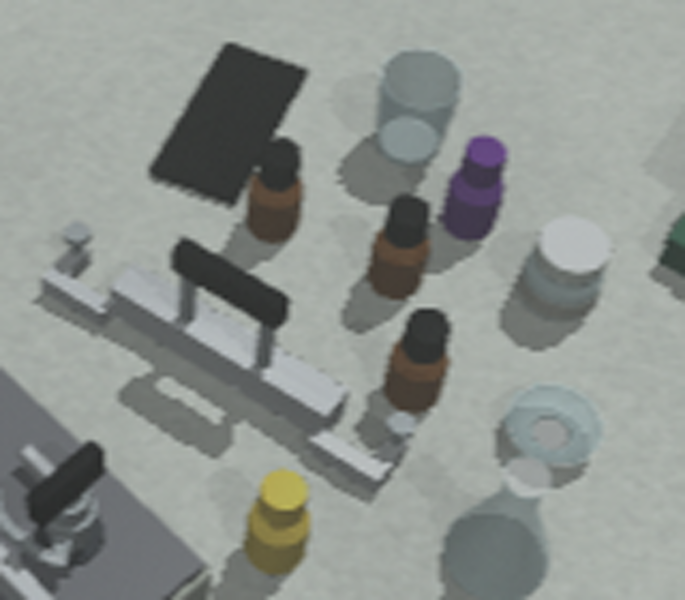

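```bash
cat >> h.py <<'E'
from scipy.spatial.transform import Rotation as R
def Rdown(yaw):
    c,s=np.cos(np.radians(yaw)),np.sin(np.radians(yaw));return np.array([[c,s,0],[s,-c,0],[0,0,-1.]])
def go(p,yaw):
    "shift (mm) and rotvec (deg) in the present tool axes, to TCP p with tool x at yaw"
    s=bot.read_state();T=np.array(s['tcp_rot'])
    print('go',np.array2string(T.T@(np.array(p)-s['position'])*1e3,precision=1,suppress_small=True),
      np.array2string(R.from_matrix(T.T@Rdown(yaw)).as_rotvec(degrees=True),precision=1,suppress_small=True))
E
python3 - <<'E'
from h import *
S=cam('scene')
for n,u,z in(('studA',(268,180),.042),('studB',(344,224),.042),('purple',(363.5,160.5),.08),('jar',(384,182),.06),('yellow',(316,239),.08),('beakerbase',(345,158),0),('flask',(366,253),.0)):print(n,onz(S,u,z).round(3))
go((.5,-.3,.36),90)
E
```

```text
studA [0.389 0.172 0.042]
studB [0.661 0.232 0.042]
purple [0.554 0.43  0.08 ]
jar [0.645 0.427 0.06 ]
yellow [0.655 0.118 0.08 ]
beakerbase [0.467 0.455 0.   ]
flask [0.758 0.23  0.   ]
go [ 396.3 -197.1 -137.8] [ -0.1  -0.1 -73.8]
```

```bash
python3 -m jog '[[[396,-197,-138],[0,0,-74],0],[[396,-197,-138],[0,0,-74],0],[[396,-197,-138],[0,0,-74],0],[[396,-197,-138],[0,0,-74],0],[[396,-197,-138],[0,0,-74],0],[[396,-197,-138],[0,0,-74],0],[[396,-197,-138],[0,0,-74],0],[[396,-197,-138],[0,0,-74],0],[[396,-197,-138],[0,0,-74],0],[[396,-197,-138],[0,0,-74],0],[[396,-197,-138],[0,0,-74],0],[[396,-197,-138],[0,0,-74],0]]'; python3 -c "
from h import *
go((.53,-.143,.40),90);go((.53,.2,.38),90)"
```

```text
time_s: 1.15
position: [0.5045, -0.2961, 0.3629]
tcp_rot: [[-0.011, 1.0, 0.006], [1.0, 0.011, -0.0], [-0.0, 0.006, -1.0]]
force: [0.0, -0.5, 0.1]
opening: 1.002
go [152.8  27.4 -36.9] [0.3 0.  0.6]
go [495.8  31.1 -17. ] [0.3 0.  0.6]
```

```bash
python3 -m jog '[[[40,27,-37],[0,0,0.6],0],[[80,27,-37],[0,0,0.6],0],[[120,27,-37],[0,0,0.6],0],[[153,27,-37],[0,0,0.6],0],[[153,27,-37],[0,0,0.6],0],[[153,27,-37],[0,0,0.6],0],[[153,27,-37],[0,0,0.6],0]]'; python3 -c "
from h import *
s=bot.read_state();import pickle
cv2.imwrite('pics/w1.png',vision.capture('wrist')[:,:,::-1]);pickle.dump(s,open('w1.pkl','wb'))
go((.53,.2,.38),90)"
```

```text
time_s: 1.73
position: [0.526, -0.1477, 0.3974]
tcp_rot: [[0.007, 1.0, -0.0], [1.0, -0.007, -0.001], [-0.001, -0.0, -1.0]]
force: [0.7, -0.3, -0.4]
opening: 0.999
go [348.5   1.2  17. ] [-0.   0.  -0.4]
```

View pics/w1.png

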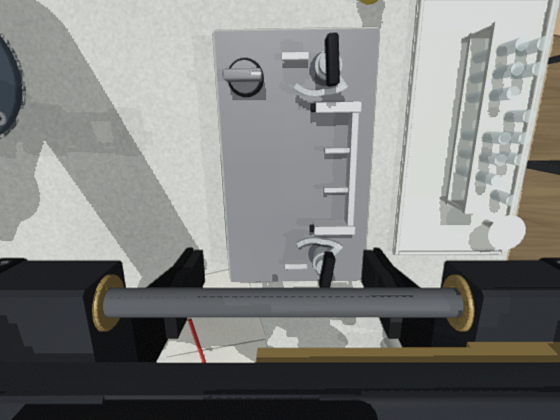

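Run:
```python
from h import *
import pickle
s=pickle.load(open('w1.pkl','rb'));W=cam('wrist',s)
S={'FL':(-158,195,70),'BL':(78,195,70),'FR':(-158,-195,70),'BR':(78,-195,70),'bufL':(-22,88,92),'bufR':(-22,-88,92),'wallLback':(45,95,104),'wallRback':(45,-95,104)}
px={'FL':(214,30),'BL':(379,27),'FR':(230,283),'bufL':(311,107),'bufR':(311,229),'wallLback':(361,102),'wallRback':(355,235)}
A=[];B=[]
for k in px:
    w=onz(W,px[k],S[k][2]/1e3);A.append(np.array(S[k][:2])/1e3);B.append(w[:2])
A=np.array(A);B=np.array(B)
ca,cb=A.mean(0),B.mean(0);a=A-ca;b=B-cb
th=np.arctan2((a[:,0]*b[:,1]-a[:,1]*b[:,0]).sum(),(a*b).sum());Rm=np.array([[np.cos(th),-np.sin(th)],[np.sin(th),np.cos(th)]])
t=cb-Rm@ca;print(t,np.degrees(th));print(((A@Rm.T+t-B)*1e3).round(1))
for n,u,z in(('camL a',(332,37),.15),('camL b',(332,82),.15),('camR a',(329,252),.15),('knob a',(224,74),.114),('knob b',(262,74),.114)):
    w=onz(W,u,z);print(n,((w[:2]-t)@Rm*1e3).round(1))
```

```text
[ 0.58820339 -0.14455453] 0.7123228858989249
[[-5.4  2.2]
 [ 6.4  3.2]
 [-1.8 -4.6]
 [ 0.  -1.9]
 [-0.9  0.5]
 [ 1.   0.5]
 [ 0.7  0.2]]
camL a [ -3.2 163.6]
camL b [ -2.1 115.7]
camR a [  -1.1 -102.3]
knob a [-135.6  131.6]
knob b [-86.9 130.6]
```

```bash
python3 -m jog '[[[40,1,17],[0,0,0],0],[[80,1,17],[0,0,0],0],[[120,1,17],[0,0,0],0],[[160,1,17],[0,0,0],0],[[200,1,17],[0,0,0],0],[[240,1,17],[0,0,0],0],[[280,1,17],[0,0,0],0],[[320,1,17],[0,0,0],0],[[348,1,17],[0,0,0],0],[[348,1,17],[0,0,0],0],[[348,1,17],[0,0,0],0],[[348,1,17],[0,0,0],0]]'; python3 -c "
from h import *
s=bot.read_state();import pickle
cv2.imwrite('pics/w2.png',vision.capture('wrist')[:,:,::-1]);pickle.dump(s,open('w2.pkl','wb'))"
```

```text
time_s: 2.78
position: [0.5303, 0.1989, 0.38]
tcp_rot: [[0.009, 1.0, -0.001], [1.0, -0.009, -0.001], [-0.001, -0.001, -1.0]]
force: [0.3, 0.2, -0.9]
opening: 1.002
```

View pics/w2.png

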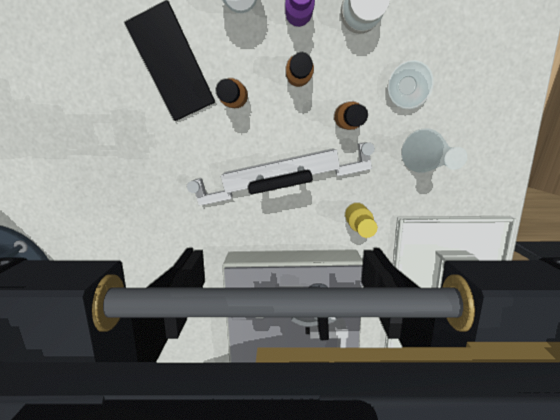

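```bash
cat >> h.py <<'E'
def caps(img,c,guess,z=.069,rad=22):
    "centres of black caps near the guessed world points"
    m=(img.max(2)<60).astype(np.uint8);out=[]
    n,l,st,ce=cv2.connectedComponentsWithStats(m)
    for g in guess:
        u=proj(c,[g[0],g[1],z]);k=[i for i in range(1,n) if st[i,4]>60 and np.linalg.norm(ce[i]-u)<rad]
        out.append([(onz(c,ce[i],z).round(4),ce[i].round(1),st[i,2:5]) for i in k])
    return out
E
python3 - <<'E'
from h import *
import pickle
s=pickle.load(open('w2.pkl','rb'));W=cam('wrist',s);im=cv2.imread('pics/w2.png')[:,:,::-1]
for o in caps(im,W,[(.453,.311),(.551,.348),(.627,.282)]):print(o)
a=onz(W,(195,187),.042);b=onz(W,(368,149),.042);print('studs',a,b,np.linalg.norm(a-b),np.degrees(np.arctan2(*(b-a)[1::-1])))
e=onz(W,(250,188),.114);f=onz(W,(312,177),.114);print('bar',e,f,(e+f)/2,np.degrees(np.arctan2(*(f-e)[1::-1])))
go((.452,.312,.16),90)
E
```

```text
[(array([0.4545, 0.3139, 0.069 ]), array([227.7,  90.9]), array([ 24,  24, 440], dtype=int32))]
[(array([0.555 , 0.3453, 0.069 ]), array([300.6,  65.4]), array([ 23,  27, 459], dtype=int32))]
[(array([0.6322, 0.2802, 0.069 ]), array([355.2, 115.1]), array([ 24,  23, 423], dtype=int32))]
studs [0.39007887 0.17387654 0.042     ] [0.66038492 0.23059809 0.042     ] 0.2761932214590903 11.851107386733373
bar [0.48488127 0.18648318 0.114     ] [0.5688421  0.20076217 0.114     ] [0.52686169 0.19362268 0.114     ] 9.651793068766889
go [112.9 -79.2 220.1] [-0.   0.1 -0.6]
```

```bash
python3 -m jog '[[[113,-78,160],[0,0,-0.6],0],[[113,-78,160],[0,0,-0.6],0],[[113,-78,160],[0,0,-0.6],0],[[113,-78,160],[0,0,-0.6],0],[[113,-78,160],[0,0,-0.6],0],[[113,-78,160],[0,0,-0.6],0],[[113,-78,220],[0,0,-0.6],0],[[113,-78,220],[0,0,-0.6],0],[[113,-78,220],[0,0,-0.6],0],[[113,-78,220],[0,0,-0.6],0]]'
python3 - <<'E'
from h import *
S=cam('scene');D=cam('side')
g=[(.4545,.3125),(.5535,.346),(.63,.281)]
for n in('scene','side'):
    im=vision.capture(n)
    for o in caps(im,cam(n),g,rad=10):print(n,o)
go((.4545,.3125,.058),90)
E
```

```text
time_s: 3.67
position: [0.4534, 0.3127, 0.1605]
tcp_rot: [[-0.001, 1.0, -0.001], [1.0, 0.001, -0.001], [-0.001, -0.001, -1.0]]
force: [0.3, 0.5, 0.1]
opening: 0.999
scene []
scene [(array([0.553 , 0.3452, 0.069 ]), array([344.5, 176.5]), array([10, 12, 91], dtype=int32))]
scene [(array([0.6296, 0.2808, 0.069 ]), array([348.8, 203.1]), array([10, 13, 95], dtype=int32))]
side [(array([0.4555, 0.3124, 0.069 ]), array([296.5, 286. ]), array([ 13,  16, 170], dtype=int32))]
side [(array([0.5558, 0.3443, 0.069 ]), array([253.1, 289.1]), array([ 13,  16, 179], dtype=int32))]
side [(array([0.6335, 0.2793, 0.069 ]), array([229. , 266.2]), array([ 13,  15, 161], dtype=int32))]
go [ -1.4  -0.5 104.3] [ 0.2 -0.1  0.1]
```

```bash
python3 -m jog '[[[0,1,35],[0,0,0],0],[[0,1,70],[0,0,0],0],[[0,1,90],[0,0,0],0],[[0,1,103],[0,0,0],0],[[0,1,103],[0,0,0],0],[[0,1,103],[0,0,0],1],[[0,1,103],[0,0,0],1],[[0,1,103],[0,0,0],1],[[0,1,103],[0,0,0],1],[[0,1,103],[0,0,0],1],[[0,1,103],[0,0,0],1],[[0,1,103],[0,0,0],1]]';  python3 - <<'E'
from h import *
t=np.array([.5875,-.1443])
for y in(58,0,-58):print((t+R.from_euler('z',.7,degrees=True).as_matrix()[:2,:2]@[.009,y/1e3]).round(4))
go((.4545,.3125,.24),90)
E
```

```text
time_s: 4.77
position: [0.4535, 0.3143, 0.058]
tcp_rot: [[-0.004, 1.0, 0.001], [1.0, 0.004, 0.0], [0.0, 0.001, -1.0]]
force: [1.0, -0.8, -0.0]
opening: 0.552
[ 0.5958 -0.0862]
[ 0.5965 -0.1442]
[ 0.5972 -0.2022]
go [  -1.7    1.1 -182. ] [ 0.  -0.   0.2]
```

```bash
python3 -m jog '[[[0,0,0],[0,0,0],1],[[0,0,0],[0,0,0],1],[[0,0,0],[0,0,0],1],[[0,0,0],[0,0,0],1],[[0,0,0],[0,0,0],1],[[0,0,0],[0,0,0],1],[[0,0,0],[0,0,0],1],[[0,0,-20],[0,0,0],1]]'
```

```text
time_s: 5.43
position: [0.4507, 0.3129, 0.0747]
tcp_rot: [[-0.003, 1.0, -0.007], [1.0, 0.003, -0.003], [-0.003, -0.007, -1.0]]
force: [-1.4, -0.0, -1.8]
opening: 0.346
```

```bash
python3 -m jog '[[[0,0,-40],[0,0,0],1],[[0,0,-80],[0,0,0],1],[[0,0,-120],[0,0,0],1],[[0,0,-165],[0,0,0],1],[[-36,10,-165],[0,0,0],1],[[-75,20,-165],[0,0,0],1],[[-115,30,-165],[0,0,0],1],[[-155,40,-165],[0,0,0],1],[[-195,50,-165],[0,0,0],1],[[-235,65,-165],[0,0,0],1],[[-275,80,-165],[0,0,0],1],[[-275,80,-165],[0,0,0],1]]'; python3 -c "
from h import *
go((.597,-.202,.24),90.7)"
```

```text
time_s: 6.43
position: [0.5375, 0.0326, 0.2426]
tcp_rot: [[0.003, 1.0, 0.003], [1.0, -0.003, -0.004], [-0.004, 0.003, -1.0]]
force: [0.6, 0.2, -1.2]
opening: 0.347
go [-234.4   60.1    3.7] [ 0.2  0.2 -0.9]
```

```bash
python3 -m jog '[[[-36,10,3],[0,0,-0.9],1],[[-75,20,3],[0,0,-0.9],1],[[-115,30,3],[0,0,-0.9],1],[[-155,40,3],[0,0,-0.9],1],[[-195,50,3],[0,0,-0.9],1],[[-233,60,3],[0,0,-0.9],1],[[-233,60,3],[0,0,-0.9],1],[[-233,60,3],[0,0,-0.9],1],[[-233,60,3],[0,0,-0.9],1],[[-233,60,3],[0,0,-0.9],1]]'; python3 -c "
from h import *
s=bot.read_state();import pickle
cv2.imwrite('pics/w3.png',vision.capture('wrist')[:,:,::-1]);pickle.dump(s,open('w3.pkl','wb'))
cv2.imwrite('pics/w3s.png',vision.capture('side')[:,:,::-1])
go((.597,-.202,.130),90.7)"
```

```text
time_s: 7.27
position: [0.5943, -0.1916, 0.239]
tcp_rot: [[-0.02, 1.0, -0.002], [1.0, 0.02, 0.002], [0.002, -0.002, -1.0]]
force: [-0.1, -0.3, -1.8]
opening: 0.347
go [-10.7   2.2 109.4] [-0.1 -0.   0.5]
```

View pics/w3.png

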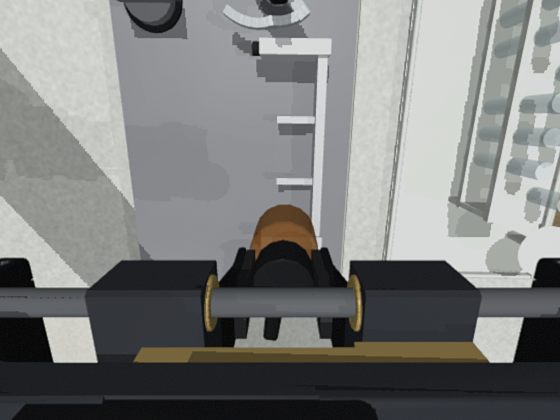

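```bash
python3 -m jog '[[[-10,2,60],[0,0,0.5],1],[[-10,2,60],[0,0,0.5],1],[[-10,2,60],[0,0,0.5],1],[[-10,2,60],[0,0,0.5],1],[[-10,2,60],[0,0,0.5],1]]'
python3 - <<'E'
from h import *
import pickle
s=pickle.load(open('w3.pkl','rb'));W=cam('wrist',s);print(s['qvel'])
Rm=R.from_euler('z',.7,degrees=True).as_matrix()[:2,:2]
for u,z,p in(((254,48),.092,(-22,88)),((331,40),.104,(45,95)),((277,120),.09,(0,29)),((277,182),.09,(0,-29))):
  print((onz(W,u,z)[:2]-Rm@np.array(p)/1e3).round(4))
go((.597,-.202,.130),90.7)
cv2.imwrite('pics/w4.png',vision.capture('wrist')[:,:,::-1]);s=bot.read_state();pickle.dump(s,open('w4.pkl','wb'))
E
```

```text
time_s: 7.78
position: [0.5983, -0.2028, 0.1809]
tcp_rot: [[-0.012, 1.0, 0.002], [1.0, 0.012, -0.001], [-0.001, 0.002, -1.0]]
force: [0.6, 0.1, -0.1]
opening: 0.346
[ 0.71606507 -0.3845929  -0.1137755  -0.19204472 -0.32891833 -0.17931766]
[ 0.5887 -0.1429]
[ 0.587  -0.1457]
[ 0.5869 -0.1441]
[ 0.587  -0.1446]
go [ 0.9 -1.4 50.9] [ 0.1  0.1 -0. ]
```

View pics/w4.png

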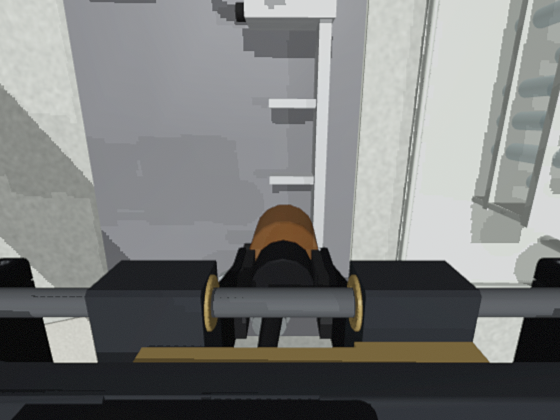

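```bash
python3 -m jog '[[[1,-1,25],[0,0,0],1],[[1,-1,42],[0,0,0],1],[[1,-1,48],[0,0,0],1],[[1,-1,51],[0,0,0],1],[[1,-1,51],[0,0,0],1],[[1,-1,51],[0,0,0],1],[[1,-1,51],[0,0,0],0.3],[[1,-1,51],[0,0,0],0.3],[[1,-1,51],[0,0,0],0.3],[[1,-1,51],[0,0,0],0.3],[[1,-1,51],[0,0,0],0.3],[[1,-1,51],[0,0,0],0.3]]'; python3 -c "
from h import *
go((.553,.346,.24),90)"
```

```text
time_s: 8.83
position: [0.5964, -0.2025, 0.1286]
tcp_rot: [[-0.01, 1.0, 0.0], [1.0, 0.01, -0.0], [-0.0, 0.0, -1.0]]
force: [0.3, 0.5, -0.6]
opening: 0.662
go [ 548.9  -37.7 -111.5] [0.  0.  0.6]
```

Up and over to the next bottle.

```bash
python3 -m jog '[[[0,0,-40],[0,0,0],0.2],[[0,0,-80],[0,0,0],0.2],[[0,0,-112],[0,0,0],0.2],[[40,-4,-112],[0,0,0],0.2],[[80,-8,-112],[0,0,0],0.2],[[120,-12,-112],[0,0,0],0.2],[[160,-16,-112],[0,0,0],0.2],[[200,-20,-112],[0,0,0],0.2],[[240,-20,-112],[0,0,0],0.2],[[280,-20,-112],[0,0,0],0.2],[[320,-24,-112],[0,0,0],0.2],[[360,-28,-112],[0,0,0],0.2]]'
python3 - <<'E'
from h import *
for n in('scene','side'):
    im=vision.capture(n);cv2.imwrite(f'pics/{n}1.png',im[:,:,::-1])
    for o in caps(im,cam(n),[(.5535,.346),(.63,.281)],rad=10):print(n,o)
    for o in caps(im,cam(n),[(.597,-.2025)],z=.139,rad=8):print(n,o)
go((.5535,.346,.1),90)
E
```

```text
time_s: 9.83
position: [0.5643, 0.1592, 0.2407]
tcp_rot: [[-0.01, 1.0, 0.0], [1.0, 0.01, -0.0], [-0.0, 0.0, -1.0]]
force: [-0.4, -0.5, -0.6]
opening: 0.8
scene []
scene [(array([0.6304, 0.2765, 0.069 ]), array([348., 204.]), array([10, 13, 61], dtype=int32))]
scene [(array([ 0.5942, -0.2003,  0.139 ]), array([204.4, 288.5]), array([ 15,  16, 181], dtype=int32))]
side [(array([0.5559, 0.3441, 0.069 ]), array([253.1, 289. ]), array([ 13,  17, 182], dtype=int32))]
side [(array([0.6334, 0.279 , 0.069 ]), array([229. , 266.1]), array([ 13,  15, 164], dtype=int32))]
side []
go [182.7  -6.2 141. ] [-0.  -0.1  1. ]
```

```bash
python3 -m jog '[[[40,-2,0],[0,0,1],0.2],[[80,-3,0],[0,0,1],0.2],[[120,-4,0],[0,0,1],0.2],[[160,-5,20],[0,0,1],0.2],[[186,-7,55],[0,0,1],0.2],[[186,-7,90],[0,0,1],0.2],[[186,-7,125],[0,0,1],0.2],[[186,-7,150],[0,0,1],0.2],[[186,-7,170],[0,0,1],0.2],[[186,-7,182],[0,0,1],0.2],[[186,-7,182],[0,0,1],0.2],[[186,-7,182],[0,0,1],0.2]]'; python3 -c "
from h import *
go((.5535,.346,.058),90)"
```

```text
time_s: 10.93
position: [0.556, 0.3428, 0.0585]
tcp_rot: [[0.007, 1.0, -0.0], [1.0, -0.007, -0.0], [-0.0, -0.0, -1.0]]
force: [0.5, -0.1, 0.6]
opening: 0.801
go [ 3.2 -2.5  0.5] [-0.   0.  -0.4]
```

```bash
python3 -m jog '[[[3,-2,0],[0,0,0],0.2],[[3,-2,0],[0,0,0],1],[[3,-2,0],[0,0,0],1],[[3,-2,0],[0,0,0],1],[[3,-2,0],[0,0,0],1],[[3,-2,0],[0,0,0],1],[[3,-2,0],[0,0,0],1],[[3,-2,0],[0,0,0],1],[[3,-2,0],[0,0,0],1],[[3,-2,0],[0,0,0],1],[[3,-2,0],[0,0,0],1],[[3,-2,0],[0,0,0],1]]';python3 -m jog '[[[0,0,0],[0,0,0],1],[[0,0,0],[0,0,0],1],[[0,0,-15],[0,0,0],1],[[0,0,-40],[0,0,0],1],[[0,0,-80],[0,0,0],1],[[0,0,-120],[0,0,0],1],[[0,0,-160],[0,0,0],1],[[0,0,-182],[0,0,0],1],[[-40,0,-182],[0,0,0],1],[[-80,0,-182],[0,0,0],1],[[-80,0,-182],[0,0,0],1],[[-80,0,-182],[0,0,0],1]]'; python3 -c "
from h import *
go((.5966,-.1445,.24),90.7)"
```

```text
time_s: 11.93
position: [0.5538, 0.3463, 0.0586]
tcp_rot: [[0.007, 1.0, 0.0], [1.0, -0.007, 0.0], [0.0, 0.0, -1.0]]
force: [-0.1, -0.1, 0.3]
opening: 0.345
time_s: 12.93
position: [0.5525, 0.2644, 0.2403]
tcp_rot: [[0.01, 1.0, -0.002], [1.0, -0.01, -0.0], [-0.0, -0.002, -1.0]]
force: [0.0, 1.0, -0.6]
opening: 0.347
go [-408.4   48.3    0.3] [-0.1  0.  -1.3]
```

```bash
python3 -m jog '[[[-40,5,0],[0,0,-1],1],[[-80,10,0],[0,0,-1],1],[[-120,15,0],[0,0,-1],1],[[-160,20,0],[0,0,-1],1],[[-200,25,0],[0,0,-1],1],[[-240,30,0],[0,0,-1],1],[[-280,35,0],[0,0,-1],1],[[-320,40,0],[0,0,-1],1],[[-360,44,0],[0,0,-1],1],[[-400,48,0],[0,0,-1],1],[[-408,48,0],[0,0,-1],1],[[-408,48,0],[0,0,-1],1]]'; python3 -m jog '[[[0,0,0],[0,0,0],1],[[0,0,20],[0,0,0],1],[[0,0,50],[0,0,0],1],[[0,0,60],[0,0,0],1],[[0,0,60],[0,0,0],1],[[0,0,60],[0,0,0],1]]';python3 -c "
from h import *
go((.5966,-.1445,.13),90.7)"
```

```text
time_s: 13.93
position: [0.5988, -0.1445, 0.2397]
tcp_rot: [[-0.007, 1.0, -0.0], [1.0, 0.007, 0.0], [0.0, -0.0, -1.0]]
force: [0.1, 0.9, -1.7]
opening: 0.35
time_s: 14.43
position: [0.5981, -0.1402, 0.1803]
tcp_rot: [[-0.013, 1.0, -0.002], [1.0, 0.013, 0.001], [0.001, -0.002, -1.0]]
force: [-1.0, 0.2, 0.4]
opening: 0.349
go [-4.3 -1.5 50.3] [-0.1 -0.1  0. ]
```

```bash
python3 -m jog '[[[-2,-1,20],[0,0,0],1],[[-2,-1,28],[0,0,0],1],[[-2,-1,28],[0,0,0],1],[[-2,-1,28],[0,0,0],1]]';python3 -c "
from h import *
go((.5966,-.1445,.13),90.7)
vision.capture('side');go((.5966,-.1445,.13),90.7)"
```

```text
time_s: 14.77
position: [0.5975, -0.1437, 0.1531]
tcp_rot: [[-0.011, 1.0, 0.0], [1.0, 0.011, 0.0], [0.0, 0.0, -1.0]]
force: [0.4, -0.5, -0.0]
opening: 0.347
go [-0.8 -0.9 23.1] [ 0.  -0.  -0.1]
go [-0.5 -1.4 23.6] [ 0.1  0.  -0.1]
```

```bash
python3 -m jog '[[[-1,-1,14],[0,0,0],1],[[-1,-1,20],[0,0,0],1],[[-1,-1,24],[0,0,0],1],[[-1,-1,24],[0,0,0],1],[[-1,-1,24],[0,0,0],1],[[-1,-1,24],[0,0,0],1],[[-1,-1,24],[0,0,0],0.3],[[-1,-1,24],[0,0,0],0.3],[[-1,-1,24],[0,0,0],0.3],[[-1,-1,24],[0,0,0],0.3],[[-1,-1,24],[0,0,0],0.3],[[-1,-1,24],[0,0,0],0.3]]';python3 -c "
from h import *
go((.630,.281,.24),90)"
```

```text
time_s: 15.82
position: [0.5963, -0.145, 0.1286]
tcp_rot: [[-0.011, 1.0, 0.0], [1.0, 0.011, -0.0], [-0.0, 0.0, -1.0]]
force: [-0.6, 0.4, 0.5]
opening: 0.671
go [ 425.7   38.2 -111.4] [0.  0.  0.6]
```

```bash
python3 -m jog '[[[0,0,-40],[0,0,0],0.2],[[0,0,-80],[0,0,0],0.2],[[0,0,-112],[0,0,0],0.2],[[40,4,-112],[0,0,0.6],0.2],[[80,8,-112],[0,0,0.6],0.2],[[120,12,-112],[0,0,0.6],0.2],[[160,16,-112],[0,0,0.6],0.2],[[200,20,-112],[0,0,0.6],0.2],[[240,24,-112],[0,0,0.6],0.2],[[280,28,-112],[0,0,0.6],0.2],[[280,28,-112],[0,0,0.6],0.2]]'
python3 - <<'E'
from h import *
for n in('scene','side'):
    im=vision.capture(n);cv2.imwrite(f'pics/{n}2.png',im[:,:,::-1])
    for o in caps(im,cam(n),[(.63,.281)],rad=20):print(n,o)
    for o in caps(im,cam(n),[(.597,-.2025),(.597,-.1445)],z=.139,rad=8):print(n,o)
go((.63,.281,.058),90)
E
```

```text
time_s: 16.73
position: [0.621, 0.1429, 0.2406]
tcp_rot: [[-0.007, 1.0, 0.001], [1.0, 0.007, 0.004], [0.004, 0.001, -1.0]]
force: [-0.6, -0.4, -0.6]
opening: 0.803
scene []
scene [(array([ 0.5942, -0.2003,  0.139 ]), array([204.4, 288.5]), array([ 15,  16, 181], dtype=int32))]
scene [(array([ 0.5944, -0.146 ,  0.139 ]), array([222.9, 274.4]), array([ 14,  16, 172], dtype=int32))]
side [(array([0.6334, 0.279 , 0.069 ]), array([229. , 266.1]), array([ 13,  15, 164], dtype=int32))]
side []
side []
go [144.1   9.7 182.3] [-0.   0.   0.2]
```

```bash
python3 -m jog '[[[40,3,0],[0,0,0],0.2],[[80,6,0],[0,0,0],0.2],[[120,9,0],[0,0,0],0.2],[[140,10,20],[0,0,0],0.2],[[140,10,55],[0,0,0],0.2],[[140,10,90],[0,0,0],0.2],[[140,10,125],[0,0,0],0.2],[[140,10,150],[0,0,0],0.2],[[140,10,170],[0,0,0],0.2],[[140,10,182],[0,0,0],0.2],[[140,10,182],[0,0,0],0.2],[[140,10,182],[0,0,0],0.2]]'; python3 -c "
from h import *
go((.631,.281,.058),90)"
```

```text
time_s: 17.83
position: [0.6318, 0.274, 0.0585]
tcp_rot: [[0.001, 1.0, -0.0], [1.0, -0.001, -0.0], [-0.0, -0.0, -1.0]]
force: [0.4, 0.4, 0.5]
opening: 0.801
go [ 7.  -0.8  0.5] [-0.   0.  -0.1]
```

```bash
python3 -m jog '[[[6,-1,0],[0,0,0],0.2],[[6,-1,0],[0,0,0],0.2],[[6,-1,0],[0,0,0],1],[[6,-1,0],[0,0,0],1],[[6,-1,0],[0,0,0],1],[[6,-1,0],[0,0,0],1],[[6,-1,0],[0,0,0],1],[[6,-1,0],[0,0,0],1],[[6,-1,0],[0,0,0],1],[[6,-1,0],[0,0,0],1],[[6,-1,0],[0,0,0],1],[[6,-1,0],[0,0,0],1]]';python3 -m jog '[[[0,0,0],[0,0,0],1],[[0,0,0],[0,0,0],1],[[0,0,-15],[0,0,0],1],[[0,0,-40],[0,0,0],1],[[0,0,-80],[0,0,0],1],[[0,0,-120],[0,0,0],1],[[0,0,-160],[0,0,0],1],[[0,0,-182],[0,0,0],1],[[-40,0,-182],[0,0,0],1],[[-80,0,-182],[0,0,0],1],[[-80,0,-182],[0,0,0],1],[[-80,0,-182],[0,0,0],1]]'; python3 -c "
from h import *
go((.5958,-.0865,.24),90.7)"
```

```text
time_s: 18.83
position: [0.6305, 0.2812, 0.0585]
tcp_rot: [[0.0, 1.0, 0.0], [1.0, -0.0, 0.0], [0.0, 0.0, -1.0]]
force: [1.4, -0.2, -0.6]
opening: 0.348
time_s: 19.83
position: [0.63, 0.1991, 0.2405]
tcp_rot: [[0.004, 1.0, -0.001], [1.0, -0.004, -0.0], [-0.0, -0.001, -1.0]]
force: [0.6, 1.5, -1.6]
opening: 0.351
go [-285.7  -33.2    0.5] [-0.1 -0.  -0.9]
```

```bash
python3 -m jog '[[[-40,-5,0],[0,0,-1],1],[[-80,-10,0],[0,0,-1],1],[[-120,-15,0],[0,0,-1],1],[[-160,-20,0],[0,0,-1],1],[[-200,-25,0],[0,0,-1],1],[[-240,-30,0],[0,0,-1],1],[[-280,-33,0],[0,0,-1],1],[[-285,-33,0],[0,0,-1],1],[[-285,-33,40],[0,0,-1],1],[[-285,-33,75],[0,0,-1],1],[[-285,-33,75],[0,0,-1],1],[[-285,-33,75],[0,0,-1],1]]'; python3 -c "
from h import *
vision.capture('side');vision.capture('side');go((.5958,-.0865,.13),90.7)"
```

```text
time_s: 20.83
position: [0.5959, -0.0822, 0.1636]
tcp_rot: [[-0.018, 1.0, -0.006], [1.0, 0.018, 0.002], [0.002, -0.006, -1.0]]
force: [0.1, -0.1, -0.8]
opening: 0.346
go [-3.3 -3.2 37. ] [0.1 0.  0.4]
```

```bash
python3 -m jog '[[[-2,-2,15],[0,0,0],1],[[-2,-2,15],[0,0,0],1],[[-2,-2,15],[0,0,0],1],[[-2,-2,15],[0,0,0],1],[[-2,-2,15],[0,0,0],1]]'; python3 -c "
from h import *
go((.5958,-.0865,.13),90.7)"
```

```text
time_s: 21.35
position: [0.5987, -0.0862, 0.1542]
tcp_rot: [[-0.018, 1.0, 0.009], [1.0, 0.018, -0.002], [-0.003, 0.008, -1.0]]
force: [0.8, -0.2, 7.0]
opening: 0.354
go [-0.2 -3.1 24.1] [0.5 0.1 0.3]
```

```bash
python3 -m jog '[[[0,0,-20],[0,0,0],1],[[0,0,-30],[0,0,0],1],[[0,0,-30],[0,0,0],1],[[0,0,-30],[0,0,0],1],[[0,0,-30],[0,0,0],1],[[0,0,-30],[0,0,0],1]]'; python3 -c "
from h import *
s=bot.read_state();import pickle
a=vision.capture('wrist');b=vision.capture('side')
crop(a,150,0,430,300,2,'pics/a.png');crop(b,240,90,380,240,4,'pics/b.png')
a=cv2.imread('pics/a.png');b=cv2.resize(cv2.imread('pics/b.png'),None,fx=.41,fy=.41)
a=cv2.resize(a,(560,600));b=cv2.resize(b,(230,246));c=np.zeros((600,790,3),np.uint8);c[:,:560]=a;c[:246,560:]=b;cv2.imwrite('pics/w5.png',c)"
```

```text
time_s: 21.85
position: [0.5947, -0.0855, 0.1797]
tcp_rot: [[-0.018, 1.0, -0.002], [1.0, 0.018, 0.001], [0.001, -0.002, -1.0]]
force: [-0.4, -0.3, -1.4]
opening: 0.351
```

View pics/w5.png

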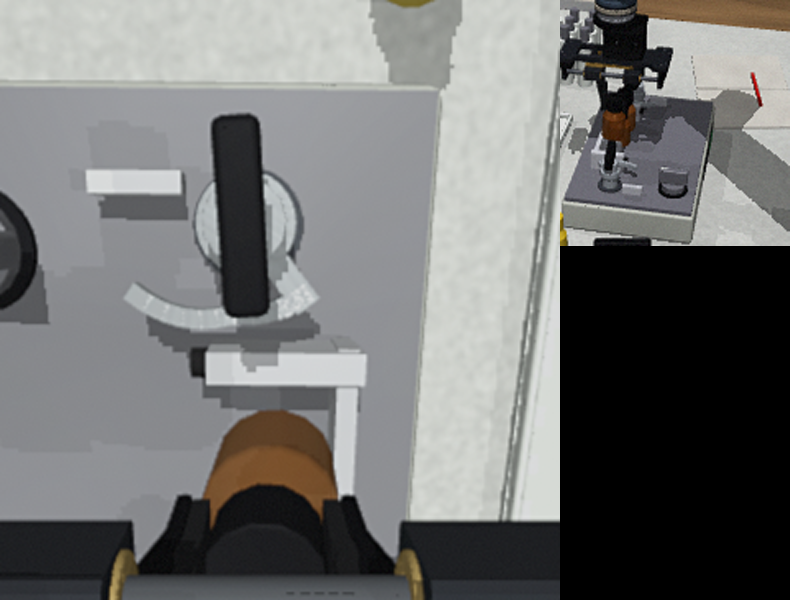

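Run:
```python
from h import *
W=cam('wrist')
for n,u,z in(('wall inner',(285,193),.104),('wall outer',(285,176),.104),('back front edge',(317.5,215),.1),('back front edge',(317.5,240),.1),('back rear',(329,215),.1),('wall corner',(333,176),.104),('bottle tip',(285,205),.1797-.058),('bottle right',(318.5,247),.1797-.058+.042),('left',(252,247),.1797-.058+.042)):
    w=onz(W,u,z);print(n,w.round(4), ((w[:2]-[.587,-.1445])*1e3).round(1))
s=bot.read_state();print(s['position'],s['force'])
im=vision.capture('scene');S=cam('scene')
for o in caps(im,S,[(.597,-.2025),(.597,-.1445)],z=.139,rad=8):print(o)
im=vision.capture('scene');crop(im,120,190,310,370,4,'pics/c5.png');p=cv2.imread('pics/c5.png');cv2.imwrite('pics/c5.png',cv2.resize(p,(630,597)))
```

```text
wall inner [ 0.5953 -0.0622  0.104 ] [ 8.3 82.3]
wall outer [ 0.5951 -0.0492  0.104 ] [ 8.1 95.3]
back front edge [ 0.6213 -0.0804  0.1   ] [34.3 64.1]
back front edge [ 0.6222 -0.1013  0.1   ] [35.2 43.2]
back rear [ 0.6303 -0.0802  0.1   ] [43.3 64.3]
wall corner [ 0.6309 -0.0486  0.104 ] [43.9 95.9]
bottle tip [ 0.5953 -0.067   0.1217] [ 8.3 77.5]
bottle right [ 0.6154 -0.0815  0.1637] [28.4 63. ]
left [ 0.5757 -0.0822  0.1637] [-11.3  62.3]
[ 0.594787   -0.08562852  0.17962149] [ 0.20764674 -0.26157518 -0.8430881 ]
[(array([ 0.5942, -0.2005,  0.139 ]), array([204.4, 288.6]), array([ 15,  16, 181], dtype=int32))]
[(array([ 0.5949, -0.1461,  0.139 ]), array([223. , 274.5]), array([ 13,  16, 164], dtype=int32))]
```

View pics/c5.png

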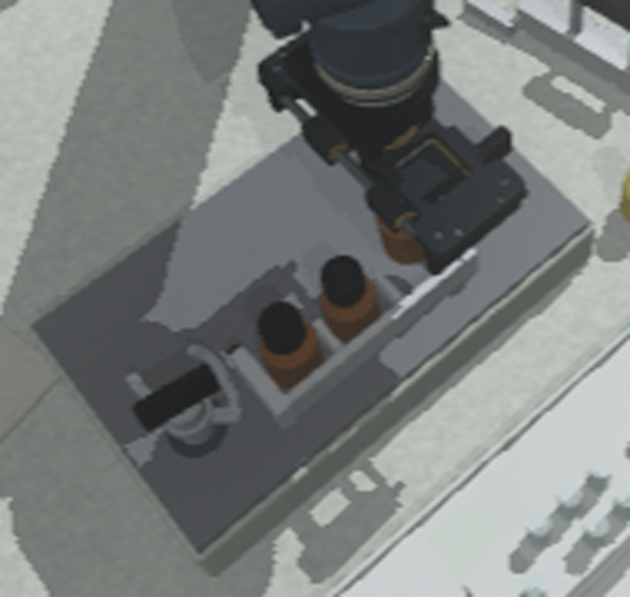

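```bash
python3 -m jog '[[[-1,0,8],[0,0,0],1],[[-1,0,16],[0,0,0],1],[[-1,0,22],[0,0,0],1],[[-1,0,27],[0,0,0],1],[[-1,0,32],[0,0,0],1],[[-1,0,32],[0,0,0],1],[[-1,0,32],[0,0,0],1],[[-1,0,32],[0,0,0],1]]'
```

```text
time_s: 22.72
position: [0.5956, -0.0868, 0.1487]
tcp_rot: [[-0.018, 1.0, 0.0], [1.0, 0.018, -0.0], [-0.0, 0.0, -1.0]]
force: [-0.4, 0.6, -1.2]
opening: 0.35
```

```bash
python3 -m jog '[[[0,0,6],[0,0,0],1],[[0,0,12],[0,0,0],1],[[0,0,17],[0,0,0],1],[[0,0,20],[0,0,0],1],[[0,0,20],[0,0,0],1],[[0,0,20],[0,0,0],1]]'
```

```text
time_s: 23.22
position: [0.5952, -0.0868, 0.1281]
tcp_rot: [[-0.017, 1.0, -0.001], [1.0, 0.017, 0.0], [0.0, -0.001, -1.0]]
force: [-0.1, -0.0, -0.4]
opening: 0.35
```

```bash
python3 -m jog '[[[0,0,2],[0,0,0],1],[[0,0,2],[0,0,0],1],[[0,0,2],[0,0,0],1]]'; python3 -m jog '[[[0,0,0],[0,0,0],0.3],[[0,0,0],[0,0,0],0.3],[[0,0,0],[0,0,0],0.3],[[0,0,0],[0,0,0],0.3],[[0,0,0],[0,0,0],0.3],[[0,0,0],[0,0,0],0.3],[[0,0,-30],[0,0,0],0.2],[[0,0,-70],[0,0,0],0.2],[[0,0,-112],[0,0,0],0.2],[[0,0,-112],[0,0,0],0.2],[[0,0,-112],[0,0,0],0.2]]'; python3 -c "
from h import *
go((.53,.18,.36),90)"
```

```text
time_s: 23.47
position: [0.5955, -0.0868, 0.1267]
tcp_rot: [[-0.018, 1.0, 0.0], [1.0, 0.018, -0.0], [-0.0, 0.0, -1.0]]
force: [0.2, 0.1, -1.0]
opening: 0.348
time_s: 24.38
position: [0.5973, -0.0874, 0.2419]
tcp_rot: [[-0.018, 1.0, 0.007], [1.0, 0.018, -0.002], [-0.003, 0.007, -1.0]]
force: [0.3, 0.3, 0.3]
opening: 0.793
go [ 268.2  -61.8 -119.2] [0.4 0.1 1. ]
```

```bash
python3 -m jog '[[[30,-7,-40],[0,0,1],0.2],[[65,-15,-60],[0,0,1],0.2],[[100,-23,-80],[0,0,1],0.2],[[135,-31,-100],[0,0,1],0.2],[[170,-40,-119],[0,0,1],0.2],[[205,-48,-119],[0,0,1],0.2],[[240,-56,-119],[0,0,1],0.2],[[268,-62,-119],[0,0,1],0.2],[[268,-62,-119],[0,0,1],0.2],[[268,-62,-119],[0,0,1],0.2],[[268,-62,-119],[0,0,1],0.2],[[268,-62,-119],[0,0,1],0.2]]'
python3 - <<'E'
from h import *
s=bot.read_state();W=cam('wrist',s);im=vision.capture('wrist')
sc=vision.capture('scene');S=cam('scene')
for o in caps(sc,S,[(.597,-.2025),(.597,-.1445),(.596,-.0865)],z=.139,rad=8):print(o)
w=im.copy();c=np.zeros((600,800,3),np.uint8);c[:315,:560]=im[:315];
c[315:600,:300]=cv2.resize(sc[240:335,180:280],(300,285));cv2.imwrite('pics/w6.png',c[:,:,::-1])
m=(im.max(2)<60).astype(np.uint8);m[255:]=0
n,l,st,ce=cv2.connectedComponentsWithStats(m)
for i in range(1,n):
    if st[i,4]>150:print(ce[i],st[i],cv2.minAreaRect(np.argwhere(l==i)[:,::-1].astype(np.float32)))
print(s['position'])
E
```

```text
time_s: 25.38
position: [0.5287, 0.179, 0.3565]
tcp_rot: [[0.001, 1.0, -0.002], [1.0, -0.001, -0.001], [-0.001, -0.002, -1.0]]
force: [0.5, 0.2, 0.5]
opening: 0.801
[(array([ 0.5938, -0.2005,  0.139 ]), array([204.3, 288.5]), array([ 15,  16, 187], dtype=int32))]
[(array([ 0.5944, -0.1459,  0.139 ]), array([223. , 274.3]), array([ 14,  16, 176], dtype=int32))]
[(array([ 0.5954, -0.0864,  0.139 ]), array([242.5, 259.7]), array([ 14,  17, 163], dtype=int32))]
[166.88186293  47.43279061] [ 117    0   96  106 5282] ((166.1999969482422, 42.399993896484375), (119.85324096679688, 50.087921142578125), 63.43495178222656)
[280.97722096 169.90318907] [247 158  69  25 878] ((280.81109619140625, 169.68072509765625), (13.301441192626953, 68.85343170166016), 78.27488708496094)
[ 18.76       237.52888889] [  0 221  37  34 225] ((18.199520111083984, 237.28623962402344), (48.83449172973633, 6.969393730163574), 43.02506637573242)
[542.77350427 247.58547009] [525 241  35  14 468] ((542.0, 247.5), (13.0, 34.0), 90.0)
[0.52873924 0.1789663  0.35649901]
```

View pics/w6.png

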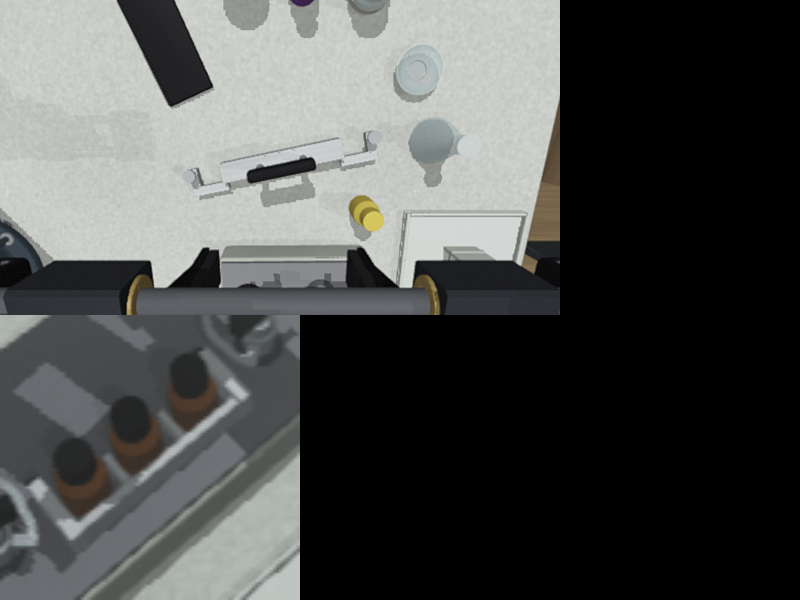

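Run:
```python
from h import *
W=cam('wrist')
a=onz(W,(190,177),.042);b=onz(W,(375,137),.042);d=b-a;th=np.degrees(np.arctan2(d[1],d[0]));print(a,b,np.linalg.norm(d),th)
c=onz(W,(281,170),.106);print('bar',c);
x=np.array([-np.sin(np.radians(th)),np.cos(np.radians(th))]);print('bar from studs',(a+b)[:2]/2-.010*x)
go((c[0],c[1],.2),180+th)
```

```text
[0.38903522 0.17309099 0.042     ] [0.66172008 0.23076896 0.042     ] 0.27871809928047153 11.94309669174598
bar [0.52593725 0.19297689 0.106     ]
bar from studs [0.52744705 0.19214644]
go [ 14.2  -3.  157. ] [  -0.1   -0.  -102.1]
```

```bash
python3 -m jog '[[[14,-2,156],[0,0,-102],0],[[14,-2,156],[0,0,-102],0],[[14,-2,156],[0,0,-102],0],[[14,-2,156],[0,0,-102],0],[[14,-2,156],[0,0,-102],0],[[14,-2,156],[0,0,-102],0],[[14,-2,156],[0,0,-102],0],[[14,-2,156],[0,0,-102],0],[[14,-2,156],[0,0,-102],0],[[14,-2,156],[0,0,-102],0],[[14,-2,156],[0,0,-102],0],[[14,-2,156],[0,0,-102],0]]';python3 -c "
from h import *
go((.527,.193,.2),191.9)"
```

```text
time_s: 26.48
position: [0.5273, 0.1929, 0.2014]
tcp_rot: [[-0.998, 0.066, -0.0], [0.066, 0.998, -0.0], [0.0, -0.0, -1.0]]
force: [0.2, 1.0, 0.5]
opening: 1.0
go [0.3 0.1 1.4] [ -0.   -0.  -15.7]
```

```bash
python3 -m jog '[[[0,0,0],[0,0,-15.7],0],[[0,0,0],[0,0,-15.7],0],[[0,0,0],[0,0,-15.7],0],[[0,0,0],[0,0,-15.7],0],[[0,0,0],[0,0,-15.7],0]]';python3 - <<'E'
from h import *
s=bot.read_state();W=cam('wrist',s);im=vision.capture('wrist');print(proj(W,(.527,.193,.114)))
cv2.imwrite('pics/w7.png',im[:,:,::-1]);go((.527,.193,.082),191.9)
E
```

```text
time_s: 26.9
position: [0.527, 0.1935, 0.2015]
tcp_rot: [[-0.98, -0.198, -0.0], [-0.198, 0.98, 0.0], [0.0, 0.0, -1.0]]
force: [-0.7, 0.7, 0.2]
opening: 1.005
[282.65759604 219.09478215]
go [  0.   -0.7 119.5] [ 0.  -0.  -0.4]
```

View pics/w7.png

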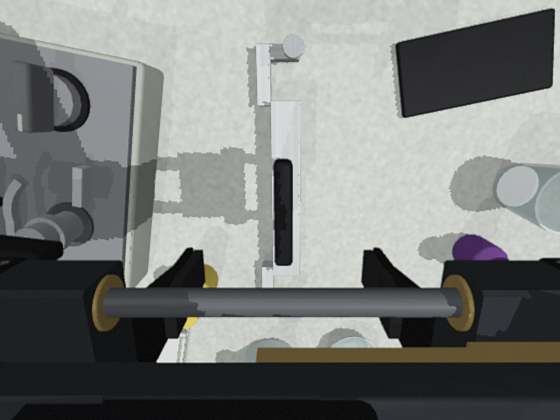

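```bash
python3 -m jog '[[[2,0,35],[0,0,0],0],[[2,0,70],[0,0,0],0],[[2,0,100],[0,0,0],0],[[2,0,119],[0,0,0],0],[[2,0,119],[0,0,0],0.6],[[2,0,119],[0,0,0],1],[[2,0,119],[0,0,0],1],[[2,0,119],[0,0,0],1],[[2,0,119],[0,0,0],1],[[2,0,119],[0,0,0],1],[[2,0,119],[0,0,0],1],[[2,0,119],[0,0,0],1]]';python3 -m jog '[[[0,0,0],[0,0,0],1],[[0,0,0],[0,0,0],1],[[0,0,0],[0,0,0],1],[[0,0,0],[0,0,0],1],[[0,0,0],[0,0,0],1],[[0,0,0],[0,0,0],1],[[0,0,0],[0,0,0],1]]'
```

```text
time_s: 27.95
position: [0.525, 0.1938, 0.0831]
tcp_rot: [[-0.979, -0.202, 0.001], [-0.202, 0.979, 0.0], [-0.001, -0.0, -1.0]]
force: [-0.1, 0.2, 0.5]
opening: 0.477
time_s: 28.53
position: [0.5247, 0.1935, 0.0825]
tcp_rot: [[-0.979, -0.202, -0.0], [-0.202, 0.979, -0.0], [0.0, -0.0, -1.0]]
force: [-0.4, -0.6, -1.0]
opening: 0.181
```

```bash
python3 -m jog '[[[0,0,-20],[0,0,0],1],[[0,0,-50],[0,0,0],1],[[0,0,-90],[0,0,0],1],[[0,0,-130],[0,0,7],1],[[0,0,-170],[0,0,14],1],[[0,0,-210],[0,0,21],1],[[0,0,-225],[0,0,28],1],[[0,0,-225],[0,0,35],1],[[0,0,-225],[0,0,42],1],[[0,0,-225],[0,0,49],1],[[0,0,-225],[0,0,56],1],[[0,0,-225],[0,0,63],1]]';python3 -c "
from h import *
go((.5445,-.145,.307),90.7)"
```

```text
time_s: 29.53
position: [0.5235, 0.1937, 0.3062]
tcp_rot: [[-0.62, 0.785, -0.003], [0.785, 0.62, -0.0], [0.002, -0.003, -1.0]]
force: [0.3, -0.6, -4.4]
opening: 0.18
go [-278.8 -193.4   -0.8] [-0.2 -0.1 37.6]
```

```bash
python3 -m jog '[[[-28,-19,0],[0,0,6],1],[[-56,-38,0],[0,0,12],1],[[-84,-58,0],[0,0,18],1],[[-112,-77,0],[0,0,24],1],[[-140,-97,0],[0,0,30],1],[[-168,-116,0],[0,0,37.6],1],[[-196,-135,0],[0,0,37.6],1],[[-224,-155,0],[0,0,37.6],1],[[-252,-174,0],[0,0,37.6],1],[[-279,-193,0],[0,0,37.6],1],[[-279,-193,0],[0,0,37.6],1],[[-279,-193,0],[0,0,37.6],1]]';python3 -m jog '[[[0,0,0],[0,0,0],1],[[0,0,0],[0,0,0],1],[[0,0,40],[0,0,0],1],[[0,0,80],[0,0,0],1],[[0,0,80],[0,0,0],1],[[0,0,80],[0,0,0],1],[[0,0,80],[0,0,0],1]]';python3 - <<'E'
from h import *
s=bot.read_state();W=cam('wrist',s);im=vision.capture('wrist');print(s['position'],s['tcp_rot'])
cv2.imwrite('pics/w8.png',im[:,:,::-1]);go((.5445,-.145,.153),90.7)
im=vision.capture('scene');cv2.imwrite('pics/s8.png',im[:,:,::-1])
E
```

```text
time_s: 30.53
position: [0.5475, -0.1463, 0.3061]
tcp_rot: [[-0.014, 1.0, -0.003], [1.0, 0.014, 0.002], [0.002, -0.002, -1.0]]
force: [-1.2, -0.5, -3.8]
opening: 0.178
time_s: 31.12
position: [0.5495, -0.1444, 0.2291]
tcp_rot: [[-0.02, 1.0, 0.002], [1.0, 0.02, -0.001], [-0.001, 0.002, -1.0]]
force: [0.8, -0.6, -4.3]
opening: 0.173
[ 0.54953554 -0.14444793  0.22911905] [[-0.01959718  0.999805    0.00243286]
 [ 0.99980739  0.01959971 -0.00102092]
 [-0.0010684   0.00241238 -0.99999652]]
go [ 0.3 -6.1 77. ] [0.3 0.1 0.4]
```

View pics/w8.png

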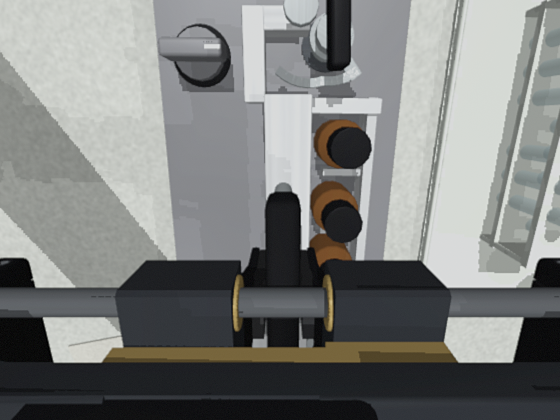

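```bash
python3 - <<'E'
from h import *
s={'position':[.54953554,-.14444793,.22911905],'tcp_rot':np.array([[-.0196,.9998,.0024],[.9998,.0196,-.001],[-.001,.0024,-1]])}
W=cam('wrist',s);u=.2291-.0825
T=s['tcp_rot'];p=np.array(s['position'])
for n,px,z in(('stud',(300.5,8),u+.042),('beam end front-left',(313,95),u+.034),('beam end rear',(266,95),u+.034),('bar end tip',(284,190),u+.101),('arm rear @ inner end',(246,102),u+.019)):
    w=onz(W,px,z);t=T.T@(w-p);print(n,w.round(4),'rel tool mm: rail y',(t[0]*1e3).round(1),' rail x',(t[1]*1e3-10).round(1))
E
python3 -c "
from h import *
s=bot.read_state();print(s['position'],s['tcp_rot'][0][0]);go((.5445,-.145,.153),90.7)"
```

```text
stud [ 0.5563 -0.0082  0.1886] rel tool mm: rail y 136.2  rail x -0.7
beam end front-left [ 0.566  -0.0528  0.1806] rel tool mm: rail y 91.4  rail x 8.1
beam end rear [ 0.537  -0.0533  0.1806] rel tool mm: rail y 91.4  rail x -20.9
bar end tip [ 0.5486 -0.0985  0.2476] rel tool mm: rail y 45.9  rail x -10.0
arm rear @ inner end [ 0.523  -0.057   0.1656] rel tool mm: rail y 88.0  rail x -35.0
[ 0.55031159 -0.14521503  0.23036321] -0.019009764914767097
go [ 0.5 -6.2 77.3] [0.3 0.1 0.4]
```

```bash
python3 -m jog '[[[3,-6,20],[0,0,0.4],1],[[3,-6,40],[0,0,0.4],1],[[3,-6,40],[0,0,0.4],1],[[3,-6,40],[0,0,0.4],1],[[3,-6,40],[0,0,0.4],1],[[3,-6,40],[0,0,0.4],1]]';python3 - <<'E'
from h import *
S=cam('scene');a=onz(S,(161.6,314.2),.15);b=onz(S,(184.2,302.2),.15);print(a,b,'right handle yaw',np.degrees(np.arctan2(*(b-a)[1::-1])))
im=vision.capture('scene');S=cam('scene')
crop(im,130,200,310,335,4.4,'pics/s9.png')
go((.5445,-.142,.155),90.7)
E
```

```text
time_s: 31.72
position: [0.5438, -0.1426, 0.1896]
tcp_rot: [[-0.011, 1.0, 0.004], [1.0, 0.011, -0.002], [-0.002, 0.004, -1.0]]
force: [-0.0, 0.2, -3.9]
opening: 0.179
[ 0.58471058 -0.30830903  0.15      ] [ 0.59515143 -0.25513478  0.15      ] right handle yaw 78.89119758127795
go [ 0.6  0.8 34.4] [ 0.2  0.1 -0.1]
```

View pics/s9.png

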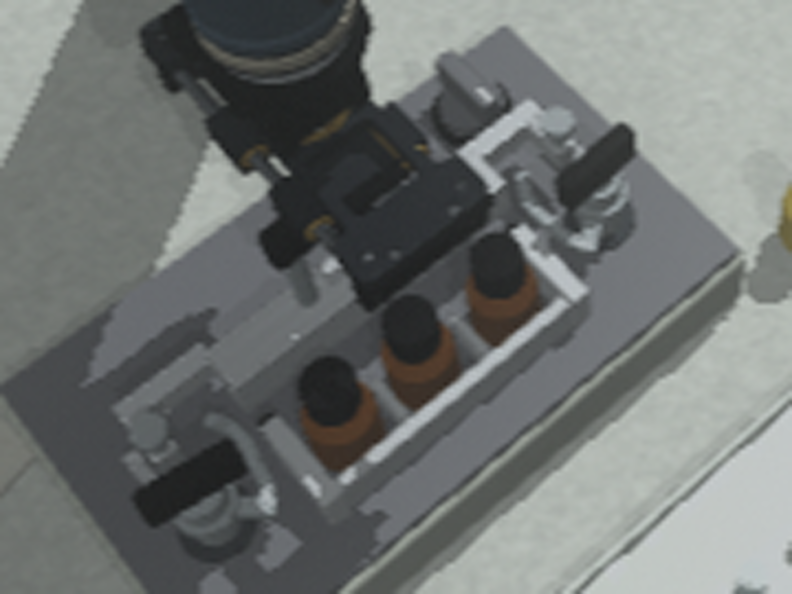

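```bash
python3 -m jog '[[[0,0,10],[0,0,0],1],[[0,0,18],[0,0,0],1],[[0,0,25],[0,0,0],1],[[0,0,30],[0,0,0],1],[[0,0,30],[0,0,0],1],[[0,0,30],[0,0,0],1],[[0,0,30],[0,0,0],1]]';python3 -c "
from h import *
go((.5445,-.142,.152),90.7)"
```

```text
time_s: 32.35
position: [0.5424, -0.1419, 0.1575]
tcp_rot: [[-0.011, 1.0, 0.0], [1.0, 0.011, -0.0], [-0.0, 0.0, -1.0]]
force: [-1.3, 0.3, -4.4]
opening: 0.176
go [-0.1  2.1  5.5] [ 0.   0.  -0.1]
```

```bash
python3 -m jog '[[[0,1.5,2],[0,0,0],1],[[0,1.5,4],[0,0,0],1],[[0,1.5,6],[0,0,0],1],[[0,1.5,6],[0,0,0],1],[[0,1.5,6],[0,0,0],1]]'
```

```text
time_s: 32.77
position: [0.5446, -0.1422, 0.1526]
tcp_rot: [[-0.011, 1.0, 0.002], [1.0, 0.011, -0.001], [-0.001, 0.002, -1.0]]
force: [0.4, 0.3, 3.8]
opening: 0.18
```

```bash
python3 -m jog '[[[0,0,-1],[0,0,0],0.72],[[0,0,-1],[0,0,0],0.72],[[0,0,-1],[0,0,0],0.72],[[0,0,-1],[0,0,0],0.72],[[0,0,-1],[0,0,0],0.72],[[0,0,-15],[0,0,0],0.72],[[0,0,-40],[0,0,0],0.72],[[0,0,-80],[0,0,0],0.5],[[0,0,-120],[0,0,0],0.3],[[0,0,-130],[0,0,0],0.3],[[0,0,-130],[0,0,0],0.3],[[0,0,-130],[0,0,0],0.3]]';python3 - <<'E'
from h import *
t=np.array([.587,-.1445]);Rm=R.from_euler('z',.7,degrees=True).as_matrix()[:2,:2]
for n,p in(('camL',(0,.14)),('camR',(0,-.14)),('knob',(-.112,.13))):print(n,(t+Rm@p).round(4))
go((.587,-.2845,.28),79+90)
go((.5853,-.0045,.28),90)
E
```

```text
time_s: 33.77
position: [0.5435, -0.1418, 0.2815]
tcp_rot: [[-0.011, 1.0, 0.0], [1.0, 0.011, -0.0], [-0.0, 0.0, -1.0]]
force: [-0.2, 1.1, -0.6]
opening: 0.574
camL [ 0.5853 -0.0045]
camR [ 0.5887 -0.2845]
knob [ 0.4734 -0.0159]
go [-143.2   41.9    1.6] [  0.    0.  -78.4]
go [136.8  43.4   1.5] [0.  0.  0.6]
```

```bash
python3 -m jog '[[[35,11,0],[0,0,-1],0.3],[[70,22,0],[0,0,-1],0.3],[[105,33,0],[0,0,-1],0.3],[[137,43,0],[0,0,-1],0.3],[[137,43,0],[0,0,-1],0.3],[[137,43,0],[0,0,-1],0.3],[[137,43,0],[0,0,-1],0.3]]';python3 - <<'E'
from h import *
t=np.array([.587,-.1445]);S=cam('scene');im=vision.capture('scene')
print(bot.read_state()['position'])
for p in((.597,-.2025),(.597,-.1445),(.596,-.0865)):
  print(caps(im,S,[p],z=.139,rad=8))
s=bot.read_state();W=cam('wrist',s);w=vision.capture('wrist')
a=w[60:310,170:410];b=im[200:335,130:310]
c=np.zeros((600,790,3),np.uint8);c[:500,:480]=cv2.resize(a,(480,500));c[:232,480:]=cv2.resize(b,(310,232));cv2.imwrite('pics/w10.png',c[:,:,::-1])
print(proj(W,(.5853,-.0045,.15)))
go((.5853,-.0045,.122),91.5)
E
```

```text
time_s: 34.35
position: [0.5839, -0.0045, 0.2793]
tcp_rot: [[-0.029, 1.0, -0.004], [1.0, 0.029, 0.0], [0.0, -0.004, -1.0]]
force: [-0.0, -0.6, 0.7]
opening: 0.697
[ 0.58413925 -0.00510837  0.27982349]
[[(array([ 0.5947, -0.2003,  0.139 ]), array([204.6, 288.7]), array([ 14,  16, 176], dtype=int32))]]
[[(array([ 0.5951, -0.1459,  0.139 ]), array([223.1, 274.5]), array([ 13,  16, 164], dtype=int32))]]
[[(array([ 0.596 , -0.0872,  0.139 ]), array([242.4, 260.1]), array([ 12,  15, 147], dtype=int32))]]
[285.15875379 204.05243211]
go [  0.9   1.4 158.3] [-0.1 -0.   0.1]
```

View pics/w10.png

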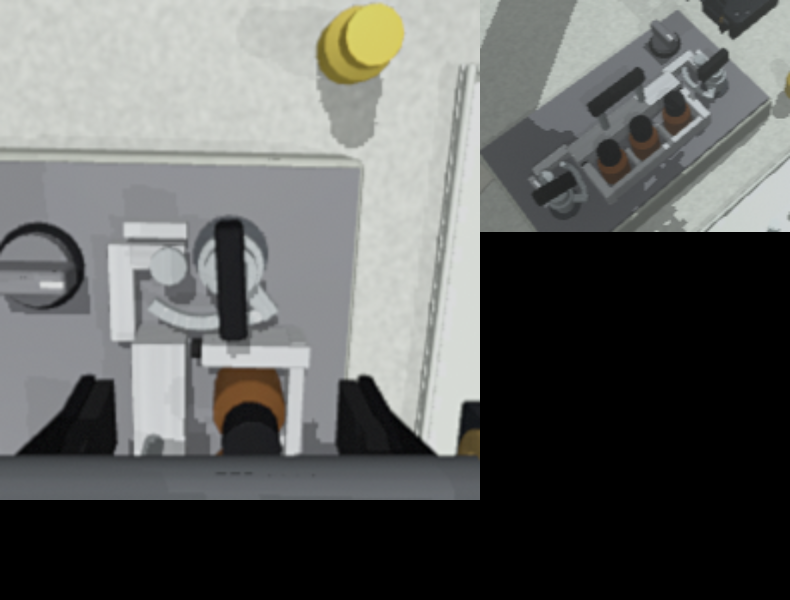

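```bash
python3 -m jog '[[[1,1,40],[0,0,0],0.3],[[1,1,80],[0,0,0],0.3],[[1,1,115],[0,0,0],0.3],[[1,1,140],[0,0,0],0.3],[[1,1,158],[0,0,0],0.3],[[1,1,158],[0,0,0],0.3],[[1,1,158],[0,0,0],0.6],[[1,1,158],[0,0,0],1],[[1,1,158],[0,0,0],1],[[1,1,158],[0,0,0],1],[[1,1,158],[0,0,0],1],[[1,1,158],[0,0,0],1]]';python3 -m jog '[[[0,0,0],[0,0,0],1],[[0,0,0],[0,0,0],1],[[0,0,0],[0,0,0],1],[[0,0,0],[0,0,0],1],[[0,0,0],[0,0,0],1],[[0,0,0],[0,0,0],1]]'; python3 -c "
from h import *
go((.5853,-.0045,.122),91.5-85-6)"
```

```text
time_s: 35.45
position: [0.5866, -0.0034, 0.1246]
tcp_rot: [[-0.029, 1.0, 0.002], [1.0, 0.029, -0.0], [-0.0, 0.002, -1.0]]
force: [1.1, 0.0, 0.5]
opening: 0.327
time_s: 35.95
position: [0.586, -0.0033, 0.1238]
tcp_rot: [[-0.029, 1.0, -0.0], [1.0, 0.029, 0.0], [0.0, -0.0, -1.0]]
force: [-1.8, 0.4, 3.9]
opening: 0.156
go [-1.2 -0.7  1.8] [-0.   0.  91.2]
```

```bash
python3 -m jog '[[[0,0,0],[0,0,4],1],[[0,0,0],[0,0,8],1],[[0,0,0],[0,0,12],1],[[0,0,0],[0,0,17],1],[[0,0,0],[0,0,22],1],[[0,0,0],[0,0,27],1],[[0,0,0],[0,0,32],1],[[0,0,0],[0,0,37],1],[[0,0,0],[0,0,42],1],[[0,0,0],[0,0,47],1],[[0,0,0],[0,0,52],1],[[0,0,0],[0,0,52],1]]'; python3 -c "
from h import *
s=bot.read_state();print(s['moment'])
T=np.array(s['tcp_rot']);print(np.degrees(np.arctan2(T[1,0],T[0,0])))"
```

```text
time_s: 36.95
position: [0.5856, -0.0031, 0.1238]
tcp_rot: [[0.771, 0.637, -0.001], [0.637, -0.771, 0.0], [-0.001, -0.001, -1.0]]
force: [-2.5, 1.0, 5.5]
opening: 0.162
[ 0.05393117  0.38907376 -0.01732577]
39.54987890495339
```

```bash
python3 -m jog '[[[0,0,0],[0,0,5],1],[[0,0,0],[0,0,10],1],[[0,0,0],[0,0,15],1],[[0,0,0],[0,0,20],1],[[0,0,0],[0,0,25],1],[[0,0,0],[0,0,30],1],[[0,0,0],[0,0,34],1],[[0,0,0],[0,0,36],1],[[0,0,0],[0,0,36],1],[[0,0,0],[0,0,36],1]]'; python3 -c "
from h import *
s=bot.read_state();print(s['moment'])
T=np.array(s['tcp_rot']);print(np.degrees(np.arctan2(T[1,0],T[0,0])))
im=vision.capture('scene');c=im[200:335,130:310];cv2.imwrite('pics/s11.png',cv2.resize(c[:,:,::-1],(792,594)))"
```

```text
time_s: 37.78
position: [0.5855, -0.0029, 0.1238]
tcp_rot: [[0.998, 0.065, -0.001], [0.065, -0.998, 0.001], [-0.001, -0.001, -1.0]]
force: [-1.7, 0.8, 5.3]
opening: 0.162
[0.26785645 0.41229037 0.06885978]
3.7340258128852444
```

```bash
python3 -m jog '[[[0,0,0],[0,0,0],0.4],[[0,0,0],[0,0,0],0.4],[[0,0,0],[0,0,0],0.4],[[0,0,0],[0,0,0],0.4],[[0,0,0],[0,0,0],0.4],[[0,0,-30],[0,0,0],0.3],[[0,0,-70],[0,0,0],0.3],[[0,0,-110],[0,0,0],0.3],[[0,0,-156],[0,0,-7],0.3],[[0,0,-156],[0,0,-14],0.3],[[0,0,-156],[0,0,-21],0.3],[[0,0,-156],[0,0,-28],0.3]]'; python3 -c "
from h import *
go((.587,-.2845,.28),79)"
```

```text
time_s: 38.83
position: [0.5867, -0.0035, 0.2811]
tcp_rot: [[0.848, 0.53, 0.003], [0.53, -0.848, -0.001], [0.002, 0.002, -1.0]]
force: [-0.0, 0.6, -1.6]
opening: 0.696
go [-148.7  238.5    1.3] [  0.2  -0.1 -47. ]
```

```bash
python3 -m jog '[[[-18,30,0],[0,0,-6],0.3],[[-36,60,0],[0,0,-12],0.3],[[-54,90,0],[0,0,-18],0.3],[[-72,120,0],[0,0,-24],0.3],[[-90,150,0],[0,0,-30],0.3],[[-108,180,0],[0,0,-36],0.3],[[-130,210,0],[0,0,-42],0.3],[[-148,238,0],[0,0,-47],0.3],[[-148,238,0],[0,0,-47],0.3],[[-148,238,0],[0,0,-47],0.3],[[-148,238,0],[0,0,-47],0.3]]'
python3 - <<'E'
from h import *
s=bot.read_state();W=cam('wrist',s);w=vision.capture('wrist');im=vision.capture('scene')
a=w[60:310,170:410];b=im[200:335,130:310]
c=np.zeros((600,790,3),np.uint8);c[:500,:480]=cv2.resize(a,(480,500));c[:232,480:]=cv2.resize(b,(310,232))
b=vision.capture('side')[130:240,240:340];c[240:580,480:]=cv2.resize(b,(310,340))
cv2.imwrite('pics/w12.png',c[:,:,::-1])
print(proj(W,(.5887,-.2845,.15)),s['position'])
m=(w.max(2)<60).astype(np.uint8);m[262:]=0
n,l,st,ce=cv2.connectedComponentsWithStats(m)
for i in range(1,n):
    if st[i,4]>150:print(ce[i],st[i],cv2.minAreaRect(np.argwhere(l==i)[:,::-1].astype(np.float32)))
go((.588,-.2845,.122),79)
E
```

```text
time_s: 39.75
position: [0.5847, -0.2832, 0.279]
tcp_rot: [[0.198, 0.98, -0.001], [0.98, -0.198, 0.001], [0.001, -0.001, -1.0]]
force: [-0.2, 0.2, -0.6]
opening: 0.701
[287.92382148 205.37737186] [ 0.58467019 -0.28318984  0.27903508]
[197.49028571  51.15695238] [ 174    0   47  107 2625] ((197.41522216796875, 51.58552551269531), (110.46286010742188, 25.69525146484375), 78.43986511230469)
[265.42449923  45.11325116] [ 247   24   37   44 1298] ((265.0, 45.5), (43.0, 36.0), 90.0)
[277.96865521 111.66127401] [261  94  35  36 989] ((278.0, 111.5), (35.0, 34.0), 90.0)
[286.37588652 199.77895981] [273 170  22  62 846] ((283.9488525390625, 200.5290069580078), (61.17848205566406, 19.18397331237793), 86.98721313476562)
[215.91472868 255.51550388] [203 248  24  14 258] ((214.5, 254.5), (13.0, 23.0), 90.0)
[349.77083333 255.7       ] [340 248  23  14 240] ((351.0, 254.5), (22.0, 13.0), 0.0)
go [ -2.    3.4 157.6] [-0.  -0.  -0.3]
```

View pics/w12.png

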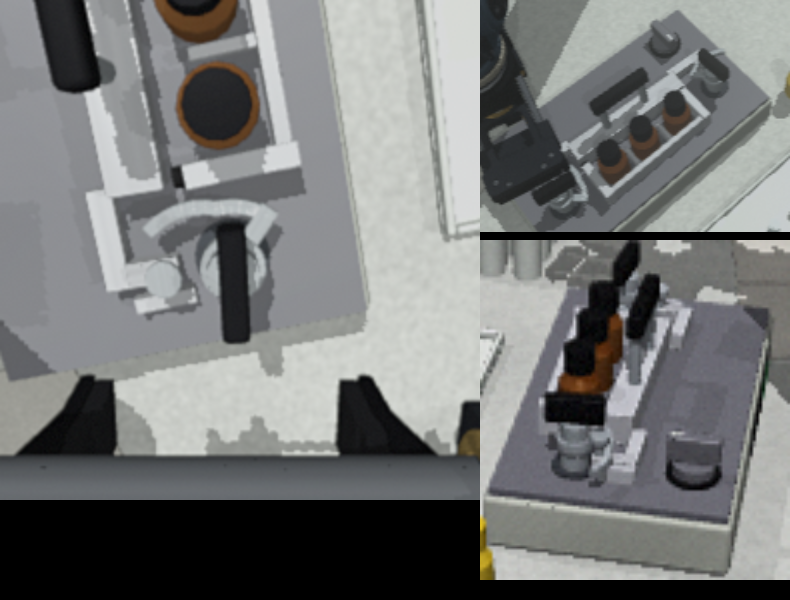

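```bash
python3 -m jog '[[[-1,3,40],[0,0,-2.5],0.3],[[-1,3,80],[0,0,-2.5],0.3],[[-1,3,115],[0,0,-2.5],0.3],[[-1,3,140],[0,0,-2.5],0.3],[[-1,3,157],[0,0,-2.5],0.3],[[-1,3,157],[0,0,-2.5],0.3],[[-1,3,157],[0,0,-2.5],0.6],[[-1,3,157],[0,0,-2.5],1],[[-1,3,157],[0,0,-2.5],1],[[-1,3,157],[0,0,-2.5],1],[[-1,3,157],[0,0,-2.5],1],[[-1,3,157],[0,0,-2.5],1]]';python3 -m jog '[[[0,0,0],[0,0,0],1],[[0,0,0],[0,0,0],1],[[0,0,0],[0,0,0],1],[[0,0,0],[0,0,0],1],[[0,0,0],[0,0,0],1],[[0,0,0],[0,0,0],1]]'; python3 -c "
from h import *
s=bot.read_state();print(s['moment'])
go((.5887,-.2845,.122),177)"
```

```text
time_s: 40.9
position: [0.5881, -0.2855, 0.1236]
tcp_rot: [[0.154, 0.988, 0.001], [0.988, -0.154, -0.001], [-0.001, 0.002, -1.0]]
force: [0.2, 0.7, 0.9]
opening: 0.331
time_s: 41.4
position: [0.5879, -0.2853, 0.1228]
tcp_rot: [[0.154, 0.988, 0.0], [0.988, -0.154, -0.0], [-0.0, 0.0, -1.0]]
force: [0.2, -0.3, 0.8]
opening: 0.162
[ 0.03512828 -0.09173718 -0.00979369]
go [0.9 0.6 0.8] [  0.    0.  -95.9]
```

```bash
python3 -m jog '[[[0,0,0],[0,0,-4],1],[[0,0,0],[0,0,-8],1],[[0,0,0],[0,0,-12],1],[[0,0,0],[0,0,-17],1],[[0,0,0],[0,0,-22],1],[[0,0,0],[0,0,-27],1],[[0,0,0],[0,0,-32],1],[[0,0,0],[0,0,-37],1],[[0,0,0],[0,0,-42],1],[[0,0,0],[0,0,-47],1],[[0,0,0],[0,0,-52],1],[[0,0,0],[0,0,-52],1]]'; python3 -m jog '[[[0,0,0],[0,0,-5],1],[[0,0,0],[0,0,-10],1],[[0,0,0],[0,0,-15],1],[[0,0,0],[0,0,-20],1],[[0,0,0],[0,0,-25],1],[[0,0,0],[0,0,-30],1],[[0,0,0],[0,0,-35],1],[[0,0,0],[0,0,-40],1],[[0,0,0],[0,0,-43],1],[[0,0,0],[0,0,-44],1],[[0,0,0],[0,0,-44],1],[[0,0,0],[0,0,-44],1]]'; python3 -c "
from h import *
s=bot.read_state();print(s['moment'])
T=np.array(s['tcp_rot']);print(np.degrees(np.arctan2(T[1,0],T[0,0])))"
```

```text
time_s: 42.4
position: [0.59, -0.2847, 0.1228]
tcp_rot: [[-0.685, 0.728, 0.005], [0.728, 0.685, 0.0], [-0.003, 0.004, -1.0]]
force: [4.9, 2.1, 0.5]
opening: 0.158
time_s: 43.4
position: [0.5907, -0.283, 0.1228]
tcp_rot: [[-0.999, 0.053, 0.006], [0.053, 0.999, 0.003], [-0.006, 0.004, -1.0]]
force: [7.4, 6.2, -0.3]
opening: 0.161
[ 0.96498316 -1.16108326 -0.44803189]
176.97518671593375
```

```bash
python3 -m jog '[[[0,0,0],[0,0,0],0.4],[[0,0,0],[0,0,0],0.4],[[0,0,0],[0,0,0],0.4],[[0,0,0],[0,0,0],0.4],[[0,0,0],[0,0,0],0.4],[[0,0,-30],[0,0,0],0.3],[[0,0,-70],[0,0,0],0.3],[[0,0,-110],[0,0,0],0.3],[[0,0,-156],[0,0,0],0.3],[[0,0,-156],[0,0,0],0.3],[[0,0,-156],[0,0,0],0.3]]'; python3 -c "
from h import *
go((.4734,-.0159,.28),180.7)"
```

```text
time_s: 44.32
position: [0.5892, -0.2865, 0.2828]
tcp_rot: [[-0.999, 0.05, 0.007], [0.05, 0.999, -0.005], [-0.007, -0.005, -1.0]]
force: [-0.5, 0.4, -1.0]
opening: 0.698
go [129.2 264.5   0.7] [-0.3  0.4 -3.6]
```

```bash
python3 -m jog '[[[16,33,0],[0,0,-3.6],0.3],[[32,66,0],[0,0,-3.6],0.3],[[48,99,0],[0,0,-3.6],0.3],[[64,132,0],[0,0,-3.6],0.3],[[80,165,0],[0,0,-3.6],0.3],[[96,198,0],[0,0,-3.6],0.3],[[112,231,0],[0,0,-3.6],0.3],[[129,264,0],[0,0,-3.6],0.3],[[129,264,0],[0,0,-3.6],0.3],[[129,264,0],[0,0,-3.6],0.3],[[129,264,0],[0,0,-3.6],0.3]]'
python3 - <<'E'
from h import *
s=bot.read_state();W=cam('wrist',s);w=vision.capture('wrist');im=vision.capture('scene');sd=vision.capture('side')
c=np.zeros((600,790,3),np.uint8);c[:300,:400]=cv2.resize(w,(400,300));b=im[205:335,125:305];c[:300,400:]=cv2.resize(b,(390,300))
b=sd[130:240,240:340];c[300:600,:273]=cv2.resize(b,(273,300));c[300:600,280:760]=cv2.resize(w[170:300,180:388],(480,300))
cv2.imwrite('pics/w13.png',c[:,:,::-1])
print(proj(W,(.4734,-.0159,.114)),s['position'])
go((.4734,-.0159,.091),180.7)
E
```

```text
time_s: 45.23
position: [0.4717, -0.0152, 0.2775]
tcp_rot: [[-1.0, -0.014, -0.002], [-0.014, 1.0, -0.0], [0.002, -0.0, -1.0]]
force: [-0.0, 0.1, 0.1]
opening: 0.7
[282.58646455 199.17619447] [ 0.47170395 -0.01521208  0.27753014]
go [ -1.    0.3 187. ] [-0. -0. -0.]
```

View pics/w13.png

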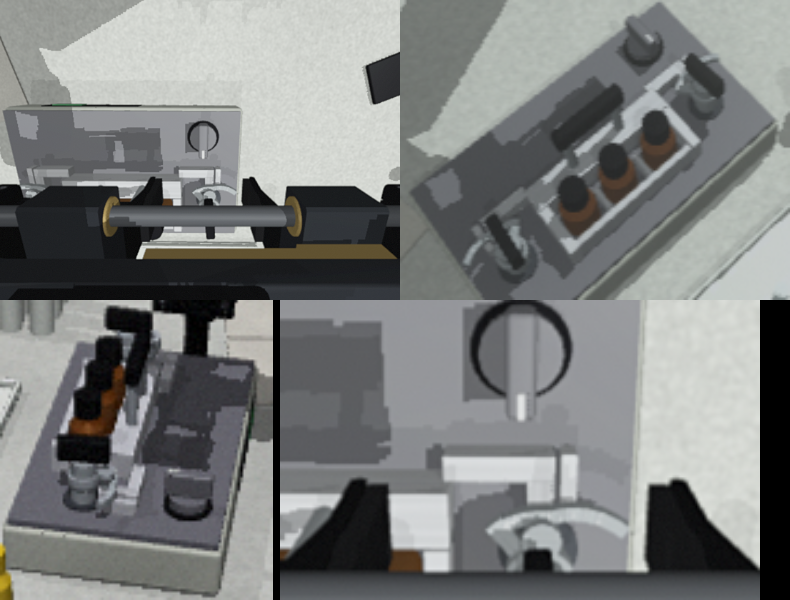

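```bash
python3 - <<'E'
from h import *
for n in('scene','side'):
    im=vision.capture(n);C=cam(n);u=proj(C,(.587-.034,-.1449,.173))
    m=(im.max(2)<60).astype(np.uint8);k,l,st,ce=cv2.connectedComponentsWithStats(m)
    for i in range(1,k):
        if st[i,4]>80 and np.linalg.norm(ce[i]-u)<15:
            w=onz(C,ce[i],.173);r=cv2.minAreaRect(np.argwhere(l==i)[:,::-1].astype(np.float32));print(n,ce[i],u,st[i],((w[:2]-[.587,-.1449])*1e3).round(1),r)
E
python3 -m jog '[[[-1,0,40],[0,0,0],0.3],[[-1,0,80],[0,0,0],0.3],[[-1,0,120],[0,0,0],0.3],[[-1,0,155],[0,0,0],0.3],[[-1,0,175],[0,0,0],0.3],[[-1,0,187],[0,0,0],0.3],[[-1,0,187],[0,0,0],0.3],[[-1,0,187],[0,0,0],0.6],[[-1,0,187],[0,0,0],1],[[-1,0,187],[0,0,0],1],[[-1,0,187],[0,0,0],1],[[-1,0,187],[0,0,0],1]]'; python3 -m jog '[[[0,0,0],[0,0,0],1],[[0,0,0],[0,0,0],1],[[0,0,0],[0,0,0],1],[[0,0,0],[0,0,0],1],[[0,0,0],[0,0,0],1],[[0,0,0],[0,0,0],1]]'
```

```text
scene [210.83190883 255.83760684] [211.07082668 256.2184509 ] [195 242  33  29 351] [-35.2   0.2] ((210.89999389648438, 255.6999969482422), (9.399998664855957, 38.19999313354492), 53.13010025024414)
side [280.87072243 161.52471483] [290.64200444 150.21753885] [261 132  35  59 526] [-17.3  70.1] ((279.27215576171875, 161.69346618652344), (21.418582916259766, 62.312286376953125), 21.370620727539062)
time_s: 46.48
position: [0.4737, -0.0153, 0.0925]
tcp_rot: [[-1.0, -0.013, 0.002], [-0.013, 1.0, -0.001], [-0.002, -0.001, -1.0]]
force: [-0.2, 0.1, 0.3]
opening: 0.405
time_s: 46.98
position: [0.4731, -0.0139, 0.0918]
tcp_rot: [[-1.0, -0.012, 0.0], [-0.012, 1.0, 0.002], [-0.0, 0.002, -1.0]]
force: [-0.0, 6.0, 2.9]
opening: 0.158
```

```bash
python3 -m jog '[[[0,0,0],[0,0,6],1],[[0,0,0],[0,0,12],1],[[0,0,0],[0,0,18],1],[[0,0,0],[0,0,24],1],[[0,0,0],[0,0,30],1],[[0,0,0],[0,0,36],1],[[0,0,0],[0,0,42],1],[[0,0,0],[0,0,48],1],[[0,0,0],[0,0,54],1],[[0,0,0],[0,0,60],1],[[0,0,0],[0,0,66],1],[[0,0,0],[0,0,70.5],1]]'; python3 -m jog '[[[0,0,0],[0,0,0],1],[[0,0,0],[0,0,0],1],[[0,0,0],[0,0,0],1]]'; python3 -c "
from h import *
s=bot.read_state();print(s['moment'])
T=np.array(s['tcp_rot']);print(np.degrees(np.arctan2(T[1,0],T[0,0])))"
```

```text
time_s: 47.98
position: [0.4736, -0.0132, 0.0918]
tcp_rot: [[-0.341, 0.94, 0.002], [0.94, 0.341, 0.003], [0.002, 0.002, -1.0]]
force: [2.0, 9.2, 2.3]
opening: 0.156
time_s: 48.23
position: [0.4736, -0.0132, 0.0918]
tcp_rot: [[-0.346, 0.938, 0.001], [0.938, 0.346, 0.002], [0.002, 0.002, -1.0]]
force: [2.6, 8.8, 3.1]
opening: 0.157
[ 1.54037097 -0.52061196  0.41878604]
110.26299986706508
```

```bash
python3 -m jog '[[[0,0,0],[0,0,-6],1],[[0,0,0],[0,0,-12],1],[[0,0,0],[0,0,-18],1],[[0,0,0],[0,0,-24],1],[[0,0,0],[0,0,-30],1],[[0,0,0],[0,0,-36],1],[[0,0,0],[0,0,-42],1],[[0,0,0],[0,0,-48],1],[[0,0,0],[0,0,-54],1],[[0,0,0],[0,0,-60],1],[[0,0,0],[0,0,-66],1],[[0,0,0],[0,0,-70.5],1]]'; python3 -m jog '[[[0,0,0],[0,0,0],1],[[0,-1,0],[0,0,0],0.4],[[0,-1,0],[0,0,0],0.3],[[0,-1,0],[0,0,0],0.3],[[0,-1,0],[0,0,0],0.3],[[0,-1,0],[0,0,0],0.3],[[0,-1,-20],[0,0,0],0.3],[[0,-1,-60],[0,0,0],0.3],[[0,-1,-100],[0,0,0],0.3],[[0,-1,-140],[0,0,0],0.3],[[0,-1,-180],[0,0,0],0.3],[[0,-1,-180],[0,0,0],0.3]]'
python3 - <<'E'
from h import *
s=bot.read_state();print(s['position'],s['force'])
W=cam('wrist',s);w=vision.capture('wrist');u=proj(W,(.4734,-.0159,.114));print(u)
a,b=[int(v) for v in u];c=cv2.cvtColor(w[b-55:b+45,a-50:a+50],cv2.COLOR_RGB2GRAY);cv2.imwrite('pics/k.png',c)
# knob bar direction: long straight edges near the knob
e=cv2.Canny(c,40,120);L=cv2.HoughLinesP(e,1,np.pi/180,12,minLineLength=18,maxLineGap=4)
for l in (L[:,0] if L is not None else []):print(l,round(np.degrees(np.arctan2(l[3]-l[1],l[2]-l[0])),1))
S=cam('scene');im=vision.capture('scene');cv2.imwrite('pics/sfin.png',im[:,:,::-1])
for p in((.597,-.2025),(.597,-.1445),(.596,-.0865)):print(caps(im,S,[p],z=.139,rad=8))
u=proj(S,(.553,-.1449,.173))
m=(im.max(2)<60).astype(np.uint8);k,l,st,ce=cv2.connectedComponentsWithStats(m)
for i in range(1,k):
    if st[i,4]>80 and np.linalg.norm(ce[i]-u)<12:print('bar',((onz(S,ce[i],.173)[:2]-[.587,-.1449])*1e3).round(1))
E
```

```text
time_s: 49.23
position: [0.4731, -0.0139, 0.0918]
tcp_rot: [[-1.0, -0.017, 0.0], [-0.017, 1.0, 0.002], [-0.0, 0.002, -1.0]]
force: [1.3, 4.8, 2.7]
opening: 0.153
time_s: 50.23
position: [0.4778, -0.0174, 0.2791]
tcp_rot: [[-1.0, -0.013, 0.016], [-0.013, 1.0, -0.005], [-0.016, -0.005, -1.0]]
force: [1.3, -0.6, 0.2]
opening: 0.699
[ 0.47776358 -0.01741897  0.27905345] [ 1.30016348 -0.55227889  0.21035817]
[285.55606021 190.49706157]
[12  3 68  4] 1.0
[29 94 76 94] 0.0
[ 0  7 99  7] 0.0
[ 0 11 99 11] 0.0
[14 89 74 89] 0.0
[32 58 52 78] 45.0
[59 79 59 57] -90.0
[57 65 57 25] -90.0
[47 64 47 25] -90.0
[26 29 27 69] 88.6
[44 79 73 54] -40.8
[32 27 56 28] 2.4
[58 29 74 48] 49.9
[79  3 98  4] 3.0
[[(array([ 0.5949, -0.2004,  0.139 ]), array([204.6, 288.8]), array([ 14,  16, 173], dtype=int32))]]
[[(array([ 0.5951, -0.1461,  0.139 ]), array([223.1, 274.6]), array([ 13,  16, 161], dtype=int32))]]
[[(array([ 0.5966, -0.0872,  0.139 ]), array([242.6, 260.3]), array([ 12,  15, 144], dtype=int32))]]
bar [-35.2   0. ]
```

```bash
python3 -m jog '[[[0,0,-30],[0,0,0],0.3],[[0,0,-60],[0,0,0],0.3],[[0,0,-60],[0,0,0],0.3],[[0,0,-60],[0,0,0],0.3],[[0,0,-60],[0,0,0],0.3],[[0,0,-60],[0,0,0],0.3]]'
python3 - <<'E'
from h import *
S=cam('scene');im=vision.capture('scene');m=(im.max(2)<60).astype(np.uint8);k,l,st,ce=cv2.connectedComponentsWithStats(m)
for n,p in(('L',(.5853,-.0045,.14)),('R',(.5887,-.2845,.14))):
    u=proj(S,p);print(n,u)
    for i in range(1,k):
        if st[i,4]>60 and np.linalg.norm(ce[i]-u)<12:
            q=np.argwhere(l==i)[:,::-1].astype(np.float32);vx,vy,x,y=cv2.fitLine(q,cv2.DIST_L2,0,.01,.01).ravel()
            d=onz(S,(x+10*vx,y+10*vy),.14)-onz(S,(x-10*vx,y-10*vy),.14);print(ce[i],st[i],'handle yaw',np.degrees(np.arctan2(d[1],d[0]))%180)
E
```

```text
time_s: 50.83
position: [0.4717, -0.0158, 0.3293]
tcp_rot: [[-1.0, -0.013, -0.005], [-0.013, 1.0, 0.001], [0.005, 0.001, -1.0]]
force: [-0.3, 0.3, -0.1]
opening: 0.702
L [265.00510448 237.60880264]
[265.1875     237.59722222] [257 229  17  19 144] handle yaw 1.4979986648991614
R [172.67719594 310.03772772]
[172.82278481 309.40506329] [164 298  19  24 158] handle yaw 176.08761647111652
```

```bash
python3 -c "
from rig import bot
print(bot.hand_in())"
```

```text
the job is handed in; nothing more can be done
None
```

I finished the job and handed it in at about 51 s of the 210 s allowed; the hand-in gave no verdict.

All three amber bottles stand in the tray, one per cell. The rail is down in front of the tray with both cam locks turned to their stops. I then twisted the start knob to its stop, turned it back and released it.

**Last checks:**
- **Bottles:** the three caps read within about 2 mm of where I placed them, and the last picture I viewed, before the knob was turned, showed them upright.
- **Rail:** the grip bar read 35.2 mm in front of the cam line, against 34 mm nominal when tight. That is within the camera's 2 mm accuracy. I did not measure the studs separately, because the hooks and the arm hid them.
- **Cam locks:** the handles read about 1.5° and 176°, which puts both cams at roughly 1.5 rad.
- **Start knob:** the tool turned it about 70° against the stop. After release, its bar lined up with the rest direction.
- **Robot:** it was clear of everything and the force on the tool was near zero.

**What went wrong or stayed unchecked:**
- The third bottle met something while being lowered (about 7 N, cause not found). I raised it and checked the position. On the second try it went in without contact.
- I had reached the picture limit, so the final check used measurements only. I did not separately re-measure the other glassware and the phone. I saw no sign of touching them.

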